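# Pack the sample carrier and latch its hold-down frame

### The arm

A 6-joint arm with a two-finger parallel gripper is mounted at the origin on the work surface. World frame = base frame: x ahead of the robot, y to its left, z up, the work surface at z = 0. Lengths are in m, angles in degrees, forces in N, time in s.
With the tool pointing down it reaches from about 0.4 to 0.825 m from the base axis. Payload 7 kg.
Tool frame: the origin (TCP) lies on the front face of the gripper's body, between the roots of the fingers; the fingertips stand 66 mm ahead of it and the grasp point (between the pads) lies 47 mm ahead of it; z points along the fingers, y is the line along which they close (so a half turn about z gives the same grasp; the last joint's range is limited). The gripper opens to 88 mm and grips with 3 to 60 N. Pads are 19 mm wide; open, the fingers measure 130 mm over their backs; the gripper's body (78 mm by 193 mm) begins 47 mm behind the grasp point.
Start: joints at [83.543, 20.546, 0.682, 0, -70.136, -16.507], TCP at [0.263, 0.621, 0.292] pointing down, gripper open.
Joint ranges: [-176.03, 176.03], [-82.01, 121.73], [-58.28, 71.71], [-173.87, 95.51], [-174.79, -0.11], [-173.66, 173.66]. Speed limits (degrees/s): [136.94, 136.94, 172.46, 180, 180, 180].

### API

Orientations are given as [roll, pitch, yaw] about the fixed x, y, z axes, in that order (R = Rz(yaw) Ry(pitch) Rx(roll)).
In Python, from plant import ctrl gives the robot as it stands.
- The arm moves only by the tool send_rows, never from a script. Its argument "deltas" is a list of rows, each a list of 2 entries, a list of its own where there are three numbers: the shift along the tool's x, y, z each as a share of 800 mm, from -1 to 1, then the turn about the tool's z as a share of 90 degrees, from -1 to 1. A call has exactly 5 rows; each row is the pose to reach, as a shift and turn from the pose commanded when the call began, along the tool's axes at that moment; what a row does not reach only later rows make up. A row lasts 1/12 s, in which the tool goes at most 41.7 mm and 7.16 degrees, less where a joint would pass 70% of its speed; a pose out of reach is approached as far as the arm can. A call with a number of a shift or a turn outside -1 to 1 is refused whole. A call with a gripper value outside its range is refused whole. "gripper" is the opening, from 0 (shut) to 1 (fully open), set as the call begins (left out, the last holds). The fingers move at their own pace and stop on an object; the grip force is fixed at half the most. Time passes only in rows, so rows that repeat a pose let the fingers close, or fill a call up. It gives the time, the measured TCP pose, the force, the opening and the grip force at its end, in the units of the state.
- ctrl.get_obs(): the state, without advancing time (a new reading comes with each control period).
- ctrl.snapshot(name): name is "scene" or "top"; returns a dict with "color" (420x560x3 uint8, red, green, blue), "vertical_fov" (degrees; the focal length in pixels is half the picture's height over the tangent of half this angle, whatever the lens; pixels are square), "cx", "cy" (the principal point, pixels), "rvec" (rotation vector, rad) and "tvec" (3), from world to camera coordinates, as OpenCV has them. Camera axes: x right, y down, z forward; pixel columns grow to the right and rows downward; lengths in m; the calibration is good to about 2 mm. A picture is of the moment at which its call begins. There is no depth.
- ctrl.close_job(): hands the job in; it is judged then, once.
Trained networks look in a picture, given as the dict that the camera call returned (one of the last four; its "shot" number tells which), for a name from the list of things; names that differ only in an ending like _2 or _b are one class to them, and where a whole thing is asked for, a point or a joint stands for the part that bears it (a point fixed in the world has none). Each returns a list of dicts, best first, with "conf" (0 to 1); they miss things now and then, are a little off and sometimes report something else, mostly with a low value. They report only what shows in the picture. A call takes as long as a camera call. They do not tell look-alikes from the thing itself.
- ctrl.boxes_of(picture, thing): "xy" ([column, row] as shares, 0 to 1, of the picture: columns of its width, rows of its height, amid what is visible of it).
- ctrl.cut_out(picture, thing): "pixels" (420x560 bool, what is visible of it) and "xy" ([column, row] as shares, 0 to 1, of the picture: columns of its width, rows of its height, amid what is visible of it).
The state is a dict: "clock": time; "joint_pos": joint angles; "qvel": joint speeds; "tau": joint torques, N m; "tool_pos": TCP position; "orientation": TCP orientation; "force": force on the tool from outside, world axes, zero at the start; "moment": the same for the moment, N m; "opening": finger opening in m; "gripper_force": force on a finger pad.
Only numpy, scipy, OpenCV 4.12 (cv2) and the standard library are available. Lean on these libraries where they do the work, as an engineer would, in place of code of your own. Each camera call takes 0.05 s, during which the arm holds its last target. There are 200 camera calls.

### The job

Pack all the brown sample cartons upright in the carrier as one tight row along its back wall, starting in the walled corner at its left end, each pushed flush against the back wall and up against the one before it, with their 56 mm sides running front to back. Only when the whole row is packed, swing the hold-down frame over it and fully down until its bar rests in the two catches. Leave the other things on the bench where they are.

Things in the scene. Friction and masses are not known exactly. Their poses are not given: they have to be found in the camera images.
- carton1_mid (a point): centre (half-way up) of a plain brown sample carton, 56 mm along its x, 50 mm along its y, 70 mm high, about 0.28 kg, closed and rigid, heavier at the base. Its z points up. Three or four such cartons are present; all are alike.
- carton2_mid (a point): centre (half-way up) of a plain brown sample carton, 56 mm along its x, 50 mm along its y, 70 mm high, about 0.28 kg, closed and rigid, heavier at the base. Its z points up. Three or four such cartons are present; all are alike.
- carton3_mid (a point): centre (half-way up) of a plain brown sample carton, 56 mm along its x, 50 mm along its y, 70 mm high, about 0.28 kg, closed and rigid, heavier at the base. Its z points up. Three or four such cartons are present; all are alike.
- carton4_mid (a point): centre (half-way up) of a plain brown sample carton, 56 mm along its x, 50 mm along its y, 70 mm high, about 0.28 kg, closed and rigid, heavier at the base. Its z points up. Three or four such cartons are present; all are alike.
- corner (a point): reference corner of the fixed carrier: the point on its base plate's top (8 mm above the table) where the inner faces of the back wall and left end wall meet. x points from the open front to the back wall, y to the left wall, z up, so the floor lies at negative x and y. Walls stand 10 mm above the plate; the back one runs 260 mm, the left one 110 mm; front and right end have no wall.
- carrier: aluminium base plate with two grey walls, fixed, 190 mm along x by 350 mm along y; origin under its centre, on the table, axes as corner; the corner lies at x +50, y +115 mm. Two hinge posts, 94 mm high, stand at x +80, y +/-164 mm and two forked catch posts, 100 mm high, at x -80, y +/-155 mm. A row of four cartons is 200 mm long.
- frame_grip (a point): centre of the black grip sleeve (18 mm thick, 100 mm long, along the carrier's y) on the outer bar of the hold-down frame, 160 mm from the hinge axis. The frame is a U of 8 mm steel rod as wide as the carrier with a second rod 58 mm from the hinge. Open it leans back; closed it lies level, the outer bar in the two catches at the front, the second rod 6 mm above the cartons.
- frame_hinge (a point): middle of the hold-down frame's hinge axis, which runs along the carrier's y (point axes are the carrier's), 30 mm behind the inner face of the back wall and 80 mm above the plate
- frame (a joint): angle of the hold-down frame, rad: 0 = closed, level, resting in its catches; 1.57 = upright; about 2 = leaning back, as at the start; stops at 0 and 2.25. The hinge is stiff: the frame stays where it is left, and about 4 N at the grip moves it.
- tape_roll: clear ring-shaped tape roll lying flat, 92 mm across, 48 mm high; origin at the centre of its underside; not part of the job.
- jar: amber jar, 64 mm across, 110 mm high; origin at its underside; not part of the job.
- rack_a: terracotta-coloured foam tube rack, 80 x 80 mm, 106 mm high with its tubes; origin at its underside; not part of the job.
- reagent: white bottle, 60 mm across, 140 mm high; origin at its underside; not part of the job.
- slide_box: wooden slide box, 100 x 160 x 35 mm; origin at its underside; not part of the job.
Things that resemble listed ones, but are neither listed nor needed, are in the scene too. Leave any green or purple look-alike of the part that bears carton1_mid alone. Leave any pink or red look-alike of the part that bears carton2_mid alone.

How it is judged (in metres and radians):
On the way, in this order (a step that is already met when the one before it is completed fails the run):
1. all cartons stand packed in one tight row in the corner, the hold-down frame still open (x of carton1_mid in the frame of corner between -0.033 and -0.025 m and z of carton1_mid in the frame of corner between 0.032 and 0.038 m and y of carton1_mid in the frame of corner between -0.19 and -0.022 m and angle between each of carton1_mid, carton2_mid, carton3_mid, carton4_mid's own z axis and vertical below 0.06 rad and angle between the x axis of each of carton1_mid, carton2_mid, carton3_mid, carton4_mid and the x axis of corner, either way round below 0.08 rad and (horizontal distance between carton1_mid and carton2_mid below 0.0555 m or horizontal distance between carton1_mid and carton3_mid below 0.0555 m or horizontal distance between carton1_mid and carton4_mid below 0.0555 m) and x of carton2_mid in the frame of corner between -0.033 and -0.025 m and z of carton2_mid in the frame of corner between 0.032 and 0.038 m and y of carton2_mid in the frame of corner between -0.19 and -0.022 m and (horizontal distance between carton2_mid and carton1_mid below 0.0555 m or horizontal distance between carton2_mid and carton3_mid below 0.0555 m or horizontal distance between carton2_mid and carton4_mid below 0.0555 m) and x of carton3_mid in the frame of corner between -0.033 and -0.025 m and z of carton3_mid in the frame of corner between 0.032 and 0.038 m and y of carton3_mid in the frame of corner between -0.19 and -0.022 m and (horizontal distance between carton3_mid and carton1_mid below 0.0555 m or horizontal distance between carton3_mid and carton2_mid below 0.0555 m or horizontal distance between carton3_mid and carton4_mid below 0.0555 m) and x of carton4_mid in the frame of corner between -0.033 and -0.025 m and z of carton4_mid in the frame of corner between 0.032 and 0.038 m and y of carton4_mid in the frame of corner between -0.19 and -0.022 m and (horizontal distance between carton4_mid and carton1_mid below 0.0555 m or horizontal distance between carton4_mid and carton2_mid below 0.0555 m or horizontal distance between carton4_mid and carton3_mid below 0.0555 m) and y of any of carton1_mid, carton2_mid, carton3_mid, carton4_mid in the frame of corner above -0.03 m and (y of carton1_mid in the frame of corner between -0.085 and -0.07 m or y of carton2_mid in the frame of corner between -0.085 and -0.07 m or y of carton3_mid in the frame of corner between -0.085 and -0.07 m or y of carton4_mid in the frame of corner between -0.085 and -0.07 m) and value of joint frame above 1.2 rad), for 0.2 s.
2. the hold-down frame is swung down into its catches (value of joint frame below 0.06 rad), for 0.2 s.
At the end, for the whole second after the job is handed in: Every carton stands upright and square on the carrier (within 0.06 and 0.08 rad), 56 mm sides front to back, at rest, within 5 mm of the back wall, the first within 5 mm of the left wall, each within 5 mm of the next, four taking at most 215 mm; the frame is within 0.06 rad of closed (x of carton1_mid in the frame of corner between -0.033 and -0.025 m and z of carton1_mid in the frame of corner between 0.032 and 0.038 m and y of carton1_mid in the frame of corner between -0.19 and -0.022 m and angle between each of carton1_mid, carton2_mid, carton3_mid, carton4_mid's own z axis and vertical below 0.06 rad and angle between the x axis of each of carton1_mid, carton2_mid, carton3_mid, carton4_mid and the x axis of corner, either way round below 0.08 rad and (horizontal distance between carton1_mid and carton2_mid below 0.0555 m or horizontal distance between carton1_mid and carton3_mid below 0.0555 m or horizontal distance between carton1_mid and carton4_mid below 0.0555 m) and x of carton2_mid in the frame of corner between -0.033 and -0.025 m and z of carton2_mid in the frame of corner between 0.032 and 0.038 m and y of carton2_mid in the frame of corner between -0.19 and -0.022 m and (horizontal distance between carton2_mid and carton1_mid below 0.0555 m or horizontal distance between carton2_mid and carton3_mid below 0.0555 m or horizontal distance between carton2_mid and carton4_mid below 0.0555 m) and x of carton3_mid in the frame of corner between -0.033 and -0.025 m and z of carton3_mid in the frame of corner between 0.032 and 0.038 m and y of carton3_mid in the frame of corner between -0.19 and -0.022 m and (horizontal distance between carton3_mid and carton1_mid below 0.0555 m or horizontal distance between carton3_mid and carton2_mid below 0.0555 m or horizontal distance between carton3_mid and carton4_mid below 0.0555 m) and x of carton4_mid in the frame of corner between -0.033 and -0.025 m and z of carton4_mid in the frame of corner between 0.032 and 0.038 m and y of carton4_mid in the frame of corner between -0.19 and -0.022 m and (horizontal distance between carton4_mid and carton1_mid below 0.0555 m or horizontal distance between carton4_mid and carton2_mid below 0.0555 m or horizontal distance between carton4_mid and carton3_mid below 0.0555 m) and y of any of carton1_mid, carton2_mid, carton3_mid, carton4_mid in the frame of corner above -0.03 m and (y of carton1_mid in the frame of corner between -0.085 and -0.07 m or y of carton2_mid in the frame of corner between -0.085 and -0.07 m or y of carton3_mid in the frame of corner between -0.085 and -0.07 m or y of carton4_mid in the frame of corner between -0.085 and -0.07 m) and value of joint frame below 0.06 rad and linear speed of each of carton1, carton2, carton3, carton4 below 0.02 m/s); the robot touches nothing.
It fails at once if one of the other things on the bench is shoved more than 40 mm or knocked over (distance of any of tape_roll, jar, rack_a, reagent, slide_box from where it was at the start of the episode above 0.04 m or angle between any of tape_roll, jar, rack_a, reagent, slide_box's own z axis and vertical above 0.5 rad).
Of carton1, carton2, carton3, carton4 only 3 to 4 are there at a start; the rules pass over those that are not, and their reading is None.
At some moment in a run one of carton1, carton2, carton3, carton4 may be knocked a few centimetres aside while the robot is not near it.
It also fails if it takes over 210 s, if anything falls off the work surface, if the arm or the gripper's body presses on something with over 40 N, if the wrist force passes 120 N, or if a joint passes its speed limit or range.

## Working session

There is one attempt and no reset: what is moved stays moved. The work goes in short steps, Python scripts to look and compute and a tool call to move; the robot and the scene stay as the last step left them, time stands still between calls to the robot, and variables do not carry over. Pictures are saved under pics/ and viewed, at most 14 in all, crops included, and the job is handed in when it is done.

Besides the shell and the picture viewer there is one more tool, called after "Request:" in YAML: its name, and indented under it one key for each argument. send_rows: Moves the arm, as the interface text tells. Shift numbers are shares of 800 mm and turn numbers shares of 90 degrees, none past 1 either way. Its arguments: {"type":"object","properties":{"deltas":{"type":"array","items":{"type":"array"}},"gripper":{"type":"number"}},"required":["deltas"]}

```bash
ls; mkdir -p pics
python3 - <<'E'
from plant import ctrl
import cv2,json
o=ctrl.get_obs();print({k:o[k] for k in('clock','tool_pos','orientation','force','opening')})
for n in("scene","top"):
    p=ctrl.snapshot(n);cv2.imwrite(f"pics/{n}0.png",p["color"][:,:,::-1])
    print(n,{k:v for k,v in p.items() if k!="color"})
    for t in("carton1_mid","corner","carrier","frame_grip","tape_roll","jar","rack_a","reagent","slide_box"):
        try:print(t,[(round(b["conf"],2),[round(b["xy"][0]*560),round(b["xy"][1]*420)]) for b in ctrl.boxes_of(p,t)])
        except Exception as e:print(t,e)
E
```

```text
pics
{'clock': 0.0, 'tool_pos': array([0.26320555, 0.62115503, 0.29120526]), 'orientation': array([ 1.79904160e+02, -6.61507842e-03, -2.29706695e+01]), 'force': array([ 0.52348912, -0.83553527, -0.55874192]), 'opening': 0.08788673113106905}
scene {'vertical_fov': 45.80070899171944, 'cx': 279.03187874597273, 'cy': 207.95967461421617, 'rvec': array([ 1.81731704,  1.37916763, -0.7221455 ]), 'tvec': array([-0.15704385, -0.19295477,  2.07829719]), 'shot': 1}
carton1_mid [(0.88, [303, 262]), (0.81, [418, 220]), (0.66, [351, 228])]
corner [(0.68, [248, 234])]
carrier [(0.67, [247, 232])]
frame_grip [(0.69, [250, 203])]
tape_roll [(0.84, [355, 259]), (0.73, [140, 263])]
jar [(0.7, [409, 189])]
rack_a [(0.93, [346, 173])]
reagent [(0.71, [140, 262])]
slide_box [(0.67, [241, 231]), (0.6, [134, 222]), (0.22, [355, 263])]
top {'vertical_fov': 57.95666719951418, 'cx': 281.66851096821375, 'cy': 208.83217455361392, 'rvec': array([ 2.16430766, -2.13238796,  0.16695592]), 'tvec': array([0.01529306, 0.52631444, 1.14930744]), 'shot': 2}
carton1_mid [(0.83, [275, 148]), (0.65, [211, 192])]
corner [(0.7, [321, 219]), (0.46, [185, 232])]
carrier [(0.88, [320, 219])]
frame_grip [(0.75, [322, 159]), (0.26, [318, 217])]
tape_roll [(0.81, [226, 139])]
jar [(0.87, [119, 228])]
rack_a [(0.84, [176, 288])]
reagent []
slide_box [(0.72, [331, 158]), (0.57, [433, 276])]
```

View pics/scene0.png

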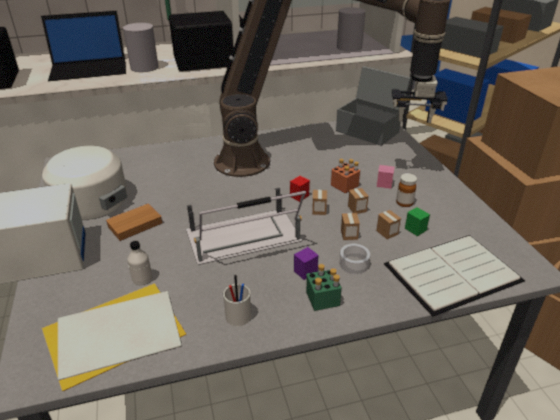

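View pics/top0.png

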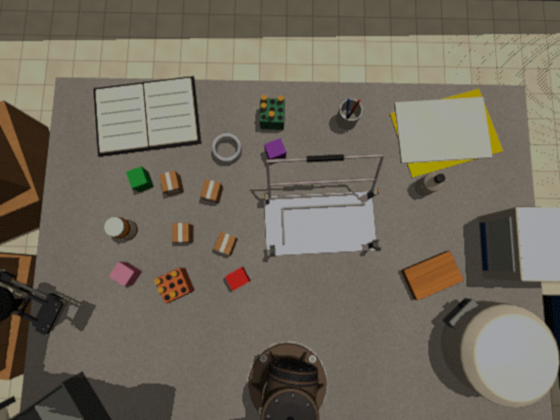

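The scene view shows the carrier at about (247,232) with its frame open, and four brown cartons at (319,202), (358,200), (351,226) and (388,224). In the top view those cartons are at (171,182), (211,191), (181,233) and (225,244), and the carrier is at (320,222), with its walls on the image-left and image-top sides. The red, pink, green and purple blocks are decoys.

```bash
cat > h.py <<'E'
import numpy as np,cv2
from plant import ctrl
from scipy.optimize import minimize,least_squares
def cam(p):
    f=210/np.tan(np.radians(p["vertical_fov"]/2))
    return np.array([[f,0,p["cx"]],[0,f,p["cy"]],[0,0,1.]]),cv2.Rodrigues(p["rvec"])[0],np.asarray(p["tvec"],float)
def proj(p,X):
    K,R,t=cam(p);Y=(np.atleast_2d(X)@R.T+t)@K.T
    return Y[:,:2]/Y[:,2:]
def unproj(p,uv,z):
    K,R,t=cam(p);d=R.T@np.linalg.solve(K,[uv[0],uv[1],1.]);c=-R.T@t
    return c+d*(z-c[2])/d[2]
def brown(p):
    h=cv2.cvtColor(p["color"],cv2.COLOR_RGB2HSV)
    return h
def snap(n,name=None):
    p=ctrl.snapshot(n)
    if name: cv2.imwrite(f"pics/{name}.png",p["color"][:,:,::-1])
    return p
E
python3 - <<'E'
import cv2,numpy as np,pickle
from h import *
a=snap("top");b=snap("scene");pickle.dump((a,b),open("p0.pkl","wb"))
A=cv2.resize(a["color"][145:260,150:390],None,fx=3,fy=3,interpolation=cv2.INTER_CUBIC)
B=cv2.resize(b["color"][175:265,180:420],None,fx=3,fy=2.75,interpolation=cv2.INTER_CUBIC)
cv2.imwrite("pics/z0.png",np.vstack([A,B])[:,:,::-1])
for uv in((171,182),(211,191),(181,233),(225,244)):
    print(uv,unproj(a,uv,.078-.008), a["color"][uv[1],uv[0]])
for uv in((284,207),(284,245),(365,207)):print(unproj(a,uv,.018))
for n,p in(("top",a),("scene",b)):
    print(n,[(round(m["conf"],2),np.round(np.array(m["xy"])*[560,420]),m["pixels"].sum()) for m in ctrl.cut_out(p,"carton2_mid")])
E
```

```text
(171, 182) [0.59949762 0.36470297 0.07      ] [144 117  93]
(211, 191) [0.57330151 0.24077807 0.07      ] [152 136 115]
(181, 233) [0.44304287 0.32569823 0.07      ] [159 159 146]
(225, 244) [0.41193701 0.19205596 0.07      ] [156 150 135]
[0.53514049 0.0156163  0.018     ]
[0.41427283 0.01400807 0.018     ]
[ 0.53916976 -0.24334743  0.018     ]
top [(0.79, array([126., 272.]), np.int64(487)), (0.68, array([221., 243.]), np.int64(409)), (0.62, array([236., 279.]), np.int64(388)), (0.39, array([429., 184.]), np.int64(528))]
scene [(0.79, array([319., 199.]), np.int64(365)), (0.71, array([384., 175.]), np.int64(345))]
```

View pics/z0.png

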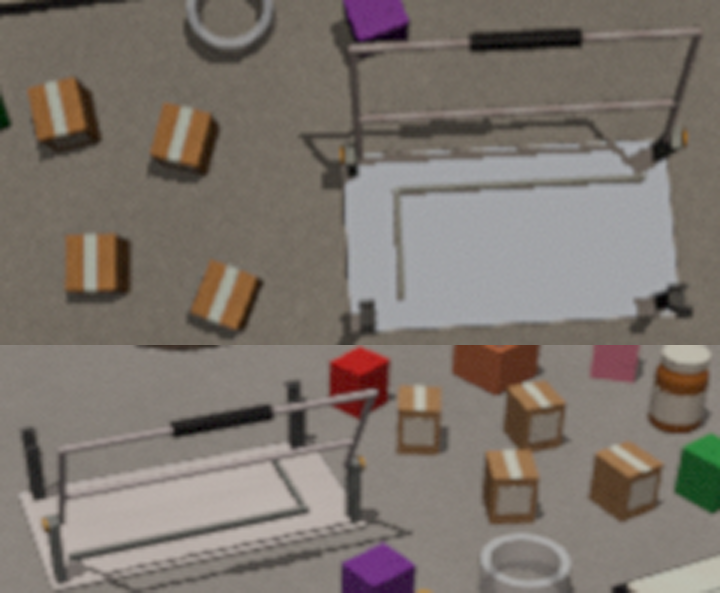

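The zoomed top crop shows four taped cartons, with the tape roughly along world x. The carrier's inner wall corner sits at crop (397,190), which is full-image (282,208).

```bash
cat >> h.py <<'E'
S=4
def carton_mask(p,uv,r=30):
    """brown component nearest to uv -> hull mask upsampled xS, crop origin"""
    x0,y0=int(uv[0]-r),int(uv[1]-r);c=p["color"][y0:y0+2*r,x0:x0+2*r]
    c=cv2.resize(c,None,fx=S,fy=S,interpolation=cv2.INTER_CUBIC).astype(int)
    h=cv2.cvtColor(c.astype(np.uint8),cv2.COLOR_RGB2HSV)
    m=((h[...,0]>=7)&(h[...,0]<=18)&(h[...,1]>95)).astype(np.uint8)
    m=cv2.morphologyEx(m,cv2.MORPH_OPEN,np.ones((5,5)))
    k=cv2.morphologyEx(m,cv2.MORPH_CLOSE,np.ones((25,25)))
    n,l,st,ce=cv2.connectedComponentsWithStats(k)
    d=[np.hypot(*(ce[i]-r*S))+(1e3 if st[i,4]<800 else 0) for i in range(1,n)]
    i=1+int(np.argmin(d));q=cv2.convexHull(np.argwhere((l==i)&(m>0))[:,::-1].copy())
    o=np.zeros_like(m);cv2.fillConvexPoly(o,q,1)
    return o,(x0,y0)
def box(v,a,b,z0,h):
    c,s=np.cos(v[2]),np.sin(v[2])
    return np.array([[v[0]+c*i*a/2-s*j*b/2,v[1]+s*i*a/2+c*j*b/2,z] for i in(-1,1) for j in(-1,1) for z in(z0,z0+h)])
def rend(p,P,o,shape):
    q=((proj(p,P)-o+.5)*S-.5);m=np.zeros(shape,np.uint8)
    q=cv2.convexHull((q*16).astype(np.int32));cv2.fillConvexPoly(m,q,1,shift=4);return m
def fit(pics,v0,a=.056,b=.05,z0=0.,masks=None):
    M=masks or [carton_mask(p,proj(p,[v0[0],v0[1],z0+.035])[0]) for p in pics]
    def cost(v):
        v=np.array(v)*[.01,.01,.1];e=0
        for p,(m,o) in zip(pics,M):
            r=rend(p,box(v,a,b,z0,.07),o,m.shape);e+=1-(r&m).sum()/max((r|m).sum(),1)
        return e
    best=min((minimize(cost,np.array([v0[0],v0[1],y])/[.01,.01,.1],method="Nelder-Mead",options=dict(initial_simplex=None,xatol=.005,fatol=1e-4)) for y in(v0[2]-.15,v0[2],v0[2]+.15)),key=lambda r:r.fun)
    return best.x*[.01,.01,.1],best.fun
E
python3 - <<'E'
from h import *
import pickle
a,b=pickle.load(open("p0.pkl","rb"))
for x,y,w in((.6,.365,.15),(.573,.24,-.2),(.443,.325,0),(.412,.192,-.3)):
    for d in((.056,.05),(.05,.056)):
        for ps in([a],[a,b]):
            v,e=fit(ps,(x,y,w),*d);print(d,len(ps),np.round(v[:2],4),round(np.degrees(v[2]),1),round(e,3))
# carrier
M=[];
for p,(x0,y0,x1,y1),th in((a,(240,170,400,270),150),(b,(170,190,330,270),150)):
    c=cv2.resize(p["color"][y0:y1,x0:x1],None,fx=S,fy=S,interpolation=cv2.INTER_CUBIC)
    h=cv2.cvtColor(c,cv2.COLOR_RGB2HSV);m=((h[...,2]>th)&(h[...,1]<60)).astype(np.uint8)
    m=cv2.morphologyEx(m,cv2.MORPH_OPEN,np.ones((15,15)));m=cv2.morphologyEx(m,cv2.MORPH_CLOSE,np.ones((41,41)))
    n,l,st,ce=cv2.connectedComponentsWithStats(m);i=1+np.argmax(st[1:,4]);M.append(((l==i).astype(np.uint8),(x0,y0)))
def cost(v,idx):
    e=0
    for k in idx:
        p=(a,b)[k];m,o=M[k];r=rend(p,box(np.array(v)*[.01,.01,.1],.19,.35,.008,0),o,m.shape);e+=1-(r&m).sum()/(r|m).sum()
    return e
for idx in((0,),(1,),(0,1)):
    r=minimize(cost,[48.5,-9.5,0],args=(idx,),method="Nelder-Mead");v=r.x*[.01,.01,.1]
    R=np.array([[np.cos(v[2]),-np.sin(v[2])],[np.sin(v[2]),np.cos(v[2])]])
    print(idx,v[:2],np.degrees(v[2]),r.fun,"corner",v[:2]+R@[.05,.115])
    T=a["color"][145:265,240:400];T=cv2.resize(T,None,fx=5,fy=5,interpolation=cv2.INTER_CUBIC)
    if idx==(0,1):
        W=lambda q,z:np.append(v[:2]+R@q,z)
        for qs in([W([.05,.115],.018),W([-.06,.115],.018)],[W([.05,.115],.018),W([.05,-.145],.018)],[W([.08,.164],.094),W([.08,-.164],.094)],[W([-.08,.155],.1),W([-.08,-.155],.1)],[W([.095,.175],.008),W([-.095,.175],.008)],[W([-.095,-.175],.008),W([-.095,.175],.008)]):
            u=((proj(a,qs)-[240,145]+.5)*5-.5).astype(int);cv2.line(T,tuple(map(int,u[0])),tuple(map(int,u[1])),(255,0,0),1)
        cv2.imwrite("pics/carr.png",T[:,:,::-1])
E
```

```text
(0.056, 0.05) 1 [0.6042 0.3748] 17.6 0.08
(0.056, 0.05) 2 [0.6044 0.3746] 17.5 0.184
(0.05, 0.056) 1 [0.6055 0.3761] 8.5 0.119
(0.05, 0.056) 2 [0.605  0.3752] 8.6 0.241
(0.056, 0.05) 1 [0.5803 0.2466] -11.1 0.064
(0.056, 0.05) 2 [0.5803 0.2468] -11.3 0.581
(0.05, 0.056) 1 [0.5811 0.2482] -11.4 0.136
(0.05, 0.056) 2 [0.5811 0.2489] -11.2 0.638
(0.056, 0.05) 1 [0.4464 0.3309] -0.0 0.056
(0.056, 0.05) 2 [0.4464 0.3309] -0.0 0.799
(0.05, 0.056) 1 [0.4466 0.3312] 8.6 0.144
(0.05, 0.056) 2 [0.4463 0.3295] 8.6 0.881
(0.056, 0.05) 1 [0.4155 0.1968] -20.0 0.067
(0.056, 0.05) 2 [0.4162 0.1962] -20.3 0.192
(0.05, 0.056) 1 [0.4157 0.1963] -8.5 0.201
(0.05, 0.056) 2 [0.4158 0.1932] -20.5 0.398
(0,) [ 0.48325511 -0.09902562] -0.0004893258093112508 0.1477784715884528 corner [0.53325609 0.01597395]
(1,) [ 0.48259426 -0.09910536] -0.0002024645927659715 0.1835581572919318 corner [0.53259466 0.01589446]
(0, 1) [ 0.48268826 -0.09912422] -0.00040904446829368243 0.33150257342172906 corner [0.53268908 0.01587542]
```

View pics/carr.png

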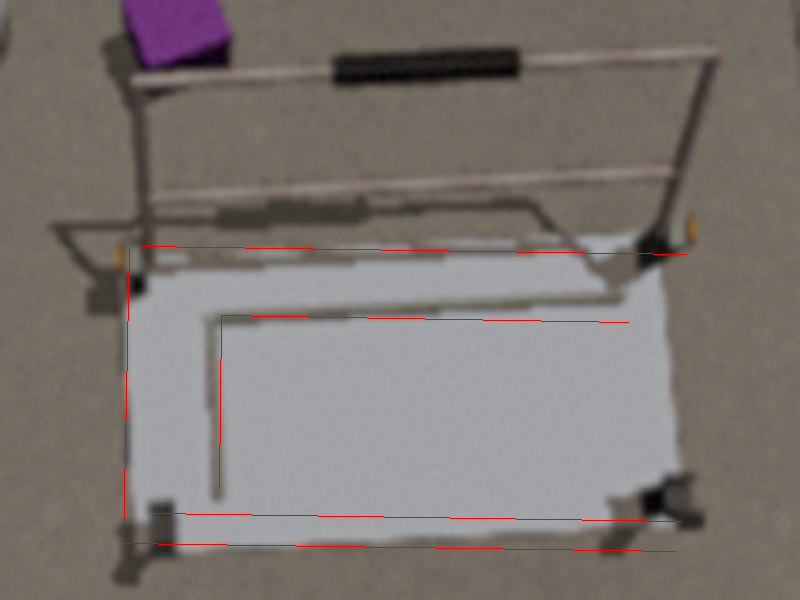

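The overlay shows the fitted carrier needs a yaw of about +3°, because the yaw stayed at its start of 0. The wall corner is near crop (218,317), and I'm refitting with a proper simplex.

```bash
python3 - <<'E'
s=open("h.py").read()
s=s.replace("options=dict(initial_simplex=None,","options=dict(initial_simplex=np.array([v0[0],v0[1],y])/[.01,.01,.1]+np.array([[0,0,0],[.6,0,0],[0,.6,0],[0,0,1]]),")
open("h.py","w").write(s)
E
python3 - <<'E'
from h import *
import pickle
a,b=pickle.load(open("p0.pkl","rb"))
for x,y,w in((.604,.375,.15),(.58,.247,-.2),(.446,.331,0),(.4155,.197,-.3)):
    for ps in([a],[b],[a,b]):
            v,e=fit(ps,(x,y,w));print(len(ps),np.round(v[:2],4),round(np.degrees(v[2]),1),round(e,3))
M=[]
for p,(x0,y0,x1,y1),th in((a,(240,170,400,270),150),(b,(170,190,330,270),150)):
    c=cv2.resize(p["color"][y0:y1,x0:x1],None,fx=S,fy=S,interpolation=cv2.INTER_CUBIC)
    h=cv2.cvtColor(c,cv2.COLOR_RGB2HSV);m=((h[...,2]>th)&(h[...,1]<60)).astype(np.uint8)
    m=cv2.morphologyEx(m,cv2.MORPH_OPEN,np.ones((15,15)));m=cv2.morphologyEx(m,cv2.MORPH_CLOSE,np.ones((41,41)))
    n,l,st,ce=cv2.connectedComponentsWithStats(m);i=1+np.argmax(st[1:,4]);M.append(((l==i).astype(np.uint8),(x0,y0)))
def cost(v,idx):
    e=0
    for k in idx:
        p=(a,b)[k];m,o=M[k];r=rend(p,box(np.array(v)*[.01,.01,.1],.19,.35,.008,0),o,m.shape);e+=1-(r&m).sum()/(r|m).sum()
    return e
T=cv2.resize(a["color"][145:265,240:400],None,fx=4,fy=4,interpolation=cv2.INTER_CUBIC)
for idx in((0,),(1,),(0,1)):
    r=minimize(cost,[48.5,-9.5,.5],args=(idx,),method="Nelder-Mead",options=dict(initial_simplex=np.array([48.5,-9.9,.5])+np.array([[0,0,0],[.6,0,0],[0,.6,0],[0,0,.4]])));v=r.x*[.01,.01,.1]
    R=np.array([[np.cos(v[2]),-np.sin(v[2])],[np.sin(v[2]),np.cos(v[2])]])
    print(idx,v[:2],np.degrees(v[2]),r.fun,"corner",v[:2]+R@[.05,.115])
    if idx!=(0,1):continue
    W=lambda q,z:np.append(v[:2]+R@q,z)
    D=[([.05,.115],.018,[-.06,.115],.018),([.05,.115],.018,[.05,-.145],.018),([.08,.164],.094,[.08,-.164],.094),([-.08,.155],.1,[-.08,-.155],.1),([.095,.175],.008,[-.095,.175],.008),([-.095,-.175],.008,[-.095,.175],.008)]
    for q1,z1,q2,z2 in D:
        for p,sh,oo in((a,0,(240,145)),):
            u=((proj(p,[W(q1,z1),W(q2,z2)])-oo+.5)*4-.5).astype(int);cv2.line(T,tuple(map(int,u[0])),tuple(map(int,u[1])),(255,0,0),1)
cv2.imwrite("pics/carr2.png",T[:,:,::-1])
E
```

```text
1 [0.6042 0.3749] 16.4 0.078
1 [0.6035 0.3741] 0.6 0.088
2 [0.6041 0.3747] 16.1 0.182
1 [0.5802 0.2465] -13.5 0.061
1 [0.5426 0.2721] 38.3 0.432
2 [0.58   0.2469] -12.7 0.564
1 [0.4465 0.3315] 3.1 0.049
1 [0.5134 0.2756] 23.7 0.703
2 [0.4465 0.3307] 3.1 0.791
1 [0.4159 0.1964] -19.5 0.065
1 [0.4141 0.1972] -20.0 0.121
2 [0.4156 0.1964] -20.4 0.19
(0,) [ 0.4891172  -0.09878705] 4.238205809301388 0.14473570128030977 corner [0.5304816  0.01959363]
(1,) [ 0.48061261 -0.09933731] 3.754254440613087 0.1743707172029597 corner [0.52297543 0.01868977]
(0, 1) [ 0.4815732  -0.09851113] 3.3467102248587595 0.3221641685130846 corner [0.52477447 0.01921164]
```

View pics/carr2.png

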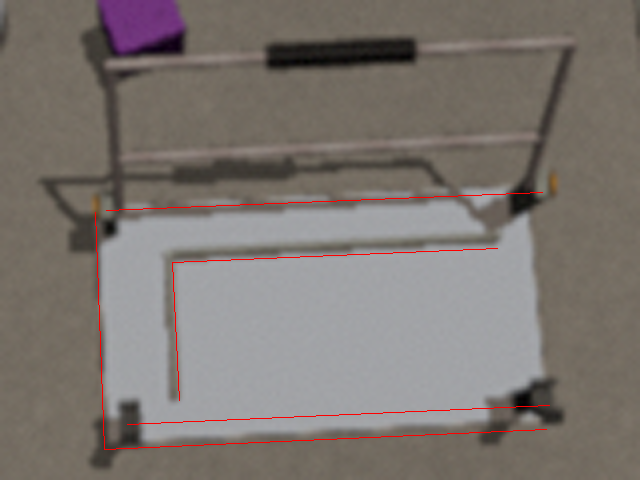

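The overlay is still a few mm off. The back wall runs from (168,255) to (497,237) in the crop, so the true yaw is about 4.3°. I'll fit the wall and plate edges as lines instead.

Run:
```python
from h import *
import pickle
a,b=pickle.load(open("p0.pkl","rb"))
K,R,t=cam(a);print("topcam at",-R.T@t)
g=cv2.GaussianBlur(cv2.cvtColor(a["color"],cv2.COLOR_RGB2GRAY).astype(float),(3,3),0)
def line(P):
    vx,vy,x,y=cv2.fitLine(np.array(P,np.float32)[:,:2],cv2.DIST_HUBER,0,.001,.001).ravel();return np.array([x,y]),np.array([vx,vy])
def dark(seg):
    w=np.clip(165-seg,0,None);w[w<8]=0;return w
# back wall
P=[];W=[]
for c in range(288,352):
    r0=int(208-(c-283)*.06);s=g[r0-6:r0+7,c];base=np.median(s);w=np.clip(base-s-5,0,None)
    if w.sum()>5:P.append(unproj(a,(c,r0-6+(w*np.arange(13)).sum()/w.sum()),.018));W.append(w.sum()/base)
o1,d1=line(P);print("back",o1,d1,np.degrees(np.arctan2(d1[0],-d1[1])),"width px~",np.mean(W))
P=[]
for r in range(213,242):
    s=g[r,276:292];base=np.median(s);w=np.clip(base-s-5,0,None)
    if w.sum()>5:P.append(unproj(a,(276+(w*np.arange(16)).sum()/w.sum(),r),.018))
o2,d2=line(P);print("left",o2,d2,np.degrees(np.arctan2(d2[1],d2[0])))
A=np.array([d1,-d2]).T;s=np.linalg.solve(A,o2-o1);print("wall centreline corner",o1+d1*s[0])
# plate edges, half-level crossing
def cross(s):
    lv=(s[:4].mean()+s[-4:].mean())/2;i=np.argmax((s[:-1]>lv)&(s[1:]<=lv));return i+(s[i]-lv)/(s[i]-s[i+1])
P=[unproj(a,(c,245+cross(g[245:265,c])),.008) for c in range(285,345)];o,d=line(P);print("front",o,d,np.degrees(np.arctan2(d[0],-d[1])))
n=np.array([d1[1],-d1[0]]);print("dist front-back wall",abs((o-o1)@n))
P=[unproj(a,(275-cross(g[r,275:255:-1]),r),.008) for r in range(208,240)];o,d=line(P);print("leftedge",o,d,np.degrees(np.arctan2(d[1],d[0])))
n=np.array([d2[1],-d2[0]]);print("dist",abs((o-o2)@n))
P=[unproj(a,(365+cross(g[r,365:385]),r),.008) for r in range(205,240)];o,d=line(P);print("rightedge",o,d,np.degrees(np.arctan2(d[1],d[0])),abs((o-o2)@n))
```

```text
topcam at [0.35147925 0.03097923 1.21394027]
back [ 0.54011804 -0.12180413] [ 0.06944173 -0.997586  ] 3.9819224 width px~ 0.765649666771739
left [0.4727124  0.01982894] [0.99792814 0.06433854] 3.688874
wall centreline corner [0.5300019 0.0235225]
front [ 0.39458373 -0.10767625] [ 0.06798392 -0.99768645] 3.898198
dist front-back wall 0.14420192
leftedge [0.46841025 0.07311999] [0.9975154  0.07044892] 4.039772
dist 0.053457435
rightedge [ 0.50364614 -0.2724395 ] [0.99811506 0.06137015] 3.5184617 0.29365313
```

```bash
cat > plan.py <<'E'
import sys,json,numpy as np
from plant import ctrl
def plan(wps):
    o=ctrl.get_obs();p=np.array(o["tool_pos"]);y=o["orientation"][2]
    print("t",round(o["clock"],2),"at",np.round(p,4),round(y,2))
    for w in wps:
        c,s=np.cos(np.radians(y)),np.sin(np.radians(y));R=np.array([[c,s,0],[s,-c,0],[0,0,-1]]).T
        d=np.round(R.T@(np.array(w[:3])-p)/.8,3);a=np.round(-(w[3]-y)/90,3)
        print("WARN" if np.linalg.norm(d)>.26 or abs(a)>.39 else "","w",w,"d",[float(v) for v in d],"turn",float(a))
        p=p+R@d*.8;y=y-a*90
if __name__=="__main__":plan(json.loads(sys.argv[1]))
E
python3 plan.py "[[0.4,0.52,0.25,0],[0.53,0.43,0.22,16.3],[0.6042,0.3748,0.17,16.3],[0.6042,0.3748,0.092,16.3]]"
```

```text
t 1.2 at [0.2634 0.6215 0.2922] -22.96
 w [0.4, 0.52, 0.25, 0] d [0.207, 0.05, 0.053] turn -0.255
 w [0.53, 0.43, 0.22, 16.3] d [0.162, 0.113, 0.037] turn -0.181
 w [0.6042, 0.3748, 0.17, 16.3] d [0.07, 0.092, 0.063] turn -0.0
 w [0.6042, 0.3748, 0.092, 16.3] d [0.0, -0.0, 0.097] turn -0.0
```

Request:
send_rows:
  deltas:
    - [[0.041,0.01,0.011],-0.051]
    - [[0.083,0.02,0.021],-0.102]
    - [[0.124,0.03,0.032],-0.153]
    - [[0.166,0.04,0.042],-0.204]
    - [[0.207,0.05,0.053],-0.255]
  gripper: 0.77

```text
clock: 1.62
tool_pos: [0.4013, 0.5191, 0.2497]
orientation: [-180.0, -0.0, 0.2]
force: [0.3, 0.2, -0.3]
opening: 0.068
gripper_force: 0.0
```

Request:
send_rows:
  deltas:
    - [[0.032,0.023,0.007],-0.036]
    - [[0.065,0.045,0.015],-0.072]
    - [[0.097,0.068,0.022],-0.109]
    - [[0.13,0.09,0.03],-0.145]
    - [[0.162,0.113,0.037],-0.181]

```text
clock: 2.03
tool_pos: [0.531, 0.4286, 0.2199]
orientation: [180.0, -0.0, 16.4]
force: [0.1, 1.6, -0.2]
opening: 0.0677
gripper_force: 0.0
```

```bash
python3 plan.py "[[0.6042,0.3748,0.17,16.3],[0.6042,0.3748,0.092,16.3]]"
python3 - <<'E'
from h import *
p=snap("top");v,e=fit([p],(.604,.375,.28));print(np.round(v,4),np.degrees(v[2]),e)
E
```

```text
t 2.03 at [0.531  0.4286 0.2199] 16.44
 w [0.6042, 0.3748, 0.17, 16.3] d [0.069, 0.09, 0.062] turn 0.002
 w [0.6042, 0.3748, 0.092, 16.3] d [-0.0, 0.0, 0.098] turn -0.0
[0.6043 0.3739 0.3313] 18.983830014244237 0.11145510835913308
```

Request:
send_rows:
  deltas:
    - [[0.02,0.03,0.015],0]
    - [[0.035,0.05,0.03],0]
    - [[0.05,0.07,0.045],0]
    - [[0.06,0.08,0.055],0]
    - [[0.069,0.09,0.062],0]

```text
clock: 2.5
tool_pos: [0.6035, 0.3752, 0.1693]
orientation: [180.0, 0.1, 16.2]
force: [0.1, 1.3, -0.3]
opening: 0.0673
gripper_force: 0.0
```

Request:
send_rows:
  deltas:
    - [[0,0,0.03],0]
    - [[0,0,0.06],0]
    - [[0,0,0.08],0]
    - [[0,0,0.09],0]
    - [[0,0,0.098],0]

```text
clock: 2.92
tool_pos: [0.6027, 0.3763, 0.0913]
orientation: [180.0, 0.0, 16.3]
force: [-0.2, -0.2, 0.5]
opening: 0.0673
gripper_force: 0.0
```

Request:
send_rows:
  deltas:
    - [[0,0,0],0]
    - [[0,0,0],0]
    - [[0,0,0],0]
    - [[0,0,0],0]
    - [[0,0,0],0]
  gripper: 0.45

```text
clock: 3.33
tool_pos: [0.6035, 0.3764, 0.0936]
orientation: [-180.0, -0.1, 16.3]
force: [-0.4, -0.3, 3.3]
opening: 0.0501
gripper_force: 29.9
```

Request:
send_rows:
  deltas:
    - [[0,0,-0.03],0]
    - [[0,0,-0.07],0]
    - [[0,0,-0.11],0]
    - [[0,0,-0.14],0]
    - [[0,0,-0.16],0]

```text
clock: 3.75
tool_pos: [0.6034, 0.3764, 0.2238]
orientation: [-179.9, -0.2, 16.3]
force: [0.0, 1.0, -3.2]
opening: 0.05
gripper_force: 29.9
```

```bash
python3 plan.py "[[0.51,0.215,0.22,10],[0.4968,0.02,0.22,3.9],[0.4968,-0.0161,0.13,3.9],[0.4968,-0.0161,0.102,3.9]]"
```

```text
t 3.75 at [0.6034 0.3764 0.2238] 16.28
 w [0.51, 0.215, 0.22, 10] d [-0.169, 0.161, 0.005] turn 0.07
 w [0.4968, 0.02, 0.22, 3.9] d [-0.058, 0.237, -0.0] turn 0.068
 w [0.4968, -0.0161, 0.13, 3.9] d [-0.003, 0.045, 0.112] turn -0.0
 w [0.4968, -0.0161, 0.102, 3.9] d [-0.0, 0.0, 0.035] turn -0.0
```

Request:
send_rows:
  deltas:
    - [[-0.034,0.032,0.001],0.014]
    - [[-0.068,0.064,0.002],0.028]
    - [[-0.101,0.097,0.003],0.042]
    - [[-0.135,0.129,0.004],0.056]
    - [[-0.169,0.161,0.005],0.07]

```text
clock: 4.17
tool_pos: [0.5079, 0.2128, 0.216]
orientation: [-180.0, 0.0, 9.9]
force: [1.8, -0.2, -2.1]
opening: 0.0497
gripper_force: 29.9
```

Request:
send_rows:
  deltas:
    - [[-0.012,0.05,0],0.014]
    - [[-0.024,0.1,0],0.028]
    - [[-0.036,0.15,0],0.042]
    - [[-0.047,0.2,0],0.056]
    - [[-0.058,0.237,0],0.068]

```text
clock: 4.58
tool_pos: [0.4954, 0.0172, 0.2165]
orientation: [-180.0, -0.0, 3.8]
force: [1.1, -0.4, -2.6]
opening: 0.0497
gripper_force: 29.9
```

Request:
send_rows:
  deltas:
    - [[-0.003,0.02,0.02],0]
    - [[-0.003,0.035,0.05],0]
    - [[-0.003,0.045,0.08],0]
    - [[-0.003,0.045,0.1],0]
    - [[-0.003,0.045,0.112],0]

```text
clock: 5.0
tool_pos: [0.4952, -0.0173, 0.1249]
orientation: [180.0, 0.1, 3.8]
force: [0.4, 0.2, -2.5]
opening: 0.0496
gripper_force: 29.9
```

Request:
send_rows:
  deltas:
    - [[0,0,0.01],0]
    - [[0,0,0.02],0]
    - [[0,0,0.028],0]
    - [[0,0,0.032],0]
    - [[0,0,0.034],0]

```text
clock: 5.42
tool_pos: [0.4967, -0.0161, 0.1012]
orientation: [180.0, -0.0, 3.9]
force: [-16.4, 3.4, 43.3]
opening: 0.0497
gripper_force: 30.0
```

```bash
python3 plan.py "[[0.4968,-0.0161,0.101,3.9]]";python3 - <<'E'
from h import *
a=snap("top");b=snap("scene")
A=cv2.resize(a["color"][165:265,255:385],None,fx=3,fy=3,interpolation=cv2.INTER_CUBIC)
B=cv2.resize(b["color"][180:260,180:310],None,fx=3,fy=3,interpolation=cv2.INTER_CUBIC)
cv2.imwrite("pics/pl1.png",np.hstack([A,np.vstack([B,np.zeros((60,390,3),np.uint8)])])[:,:,::-1])
print(ctrl.get_obs()["force"])
E
```

```text
t 5.42 at [ 0.4967 -0.0161  0.1012] 3.93
 w [0.4968, -0.0161, 0.101, 3.9] d [0.0, -0.0, 0.0] turn 0.0
[-8.95125977  0.53783262 16.90415379]
```

View pics/pl1.png

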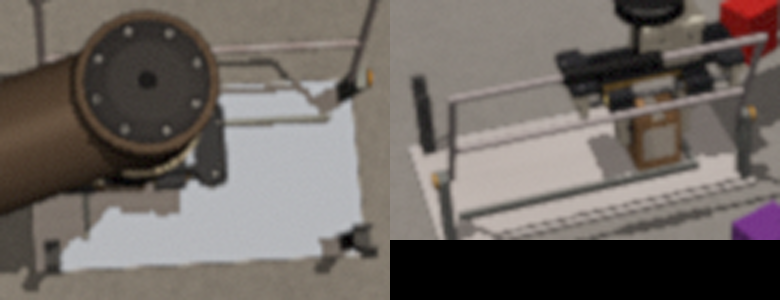

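The carton is held just in front of the walls and is resting on the plate with too much force, so I'll ease up a little and slide towards the back wall.

Request:
send_rows:
  deltas:
    - [[0,0,-0.002],0]
    - [[0,0,-0.003],0]
    - [[0.003,0,-0.003],0]
    - [[0.006,0,-0.003],0]
    - [[0.008,0,-0.003],0]

```text
clock: 5.93
tool_pos: [0.5034, -0.0158, 0.1017]
orientation: [-180.0, -0.0, 3.9]
force: [0.4, -0.8, -3.0]
opening: 0.0498
gripper_force: 29.9
```

Request:
send_rows:
  deltas:
    - [[0,-0.002,0],0]
    - [[0,-0.004,0],0]
    - [[0,-0.006,0],0]
    - [[0,-0.008,0],0]
    - [[0,-0.008,0],0]

```text
clock: 6.35
tool_pos: [0.5023, -0.0093, 0.1017]
orientation: [180.0, 0.0, 3.9]
force: [0.2, 0.0, -2.0]
opening: 0.0502
gripper_force: 29.9
```

Request:
send_rows:
  deltas:
    - [[0.001,0,0],0]
    - [[0.002,0,0],0]
    - [[0.003,0,0],0]
    - [[0.004,0,0],0]
    - [[0.004,0,0],0]

```text
clock: 6.77
tool_pos: [0.5048, -0.0096, 0.1015]
orientation: [180.0, 0.1, 3.8]
force: [-3.3, 0.8, -0.0]
opening: 0.05
gripper_force: 29.9
```

Request:
send_rows:
  deltas:
    - [[0,-0.001,0],0]
    - [[0,-0.002,0],0]
    - [[0,-0.003,0],0]
    - [[0,-0.003,0],0]
    - [[0,-0.003,0],0]

```text
clock: 7.18
tool_pos: [0.5047, -0.0074, 0.1015]
orientation: [180.0, 0.1, 3.8]
force: [-4.5, -2.6, -1.4]
opening: 0.0498
gripper_force: 29.9
```

Request:
send_rows:
  deltas:
    - [[0.001,-0.001,0],0]
    - [[0.001,-0.002,0],0]
    - [[0.001,-0.002,0],0]
    - [[0.001,-0.002,0],0]
    - [[0.001,-0.002,0],0]

```text
clock: 7.6
tool_pos: [0.5048, -0.0064, 0.1015]
orientation: [179.9, 0.2, 3.8]
force: [-5.6, -6.1, 0.8]
opening: 0.0499
gripper_force: 29.9
```

Request:
send_rows:
  deltas:
    - [[0,0,0.001],0]
    - [[0,0,0.001],0]
    - [[0,0,0.001],0]
    - [[0,0,0.001],0]
    - [[0,0,0.001],0]

```text
clock: 8.02
tool_pos: [0.5047, -0.0065, 0.1014]
orientation: [179.9, 0.2, 3.9]
force: [-8.4, -6.1, 11.0]
opening: 0.0497
gripper_force: 29.9
```

Request:
send_rows:
  deltas:
    - [[0,0,0],0]
    - [[0,0,0],0]
    - [[0,0,0],0]
    - [[0,0,0],0]
    - [[0,0,0],0]
  gripper: 0.72

```text
clock: 8.43
tool_pos: [0.5068, -0.005, 0.1012]
orientation: [-180.0, -0.1, 3.9]
force: [0.5, 0.2, -0.4]
opening: 0.0631
gripper_force: 0.0
```

Request:
send_rows:
  deltas:
    - [[0,0,-0.02],0]
    - [[0,0,-0.05],0]
    - [[0,0,-0.09],0]
    - [[0,0,-0.12],0]
    - [[0,0,-0.15],0]

```text
clock: 8.85
tool_pos: [0.5064, -0.0052, 0.2226]
orientation: [-180.0, -0.1, 3.9]
force: [0.9, 0.6, -0.1]
opening: 0.0632
gripper_force: 0.0
```

```bash
cat > look.py <<'E'
from h import *
import sys,json
def cartons(L,names=("top","scene")):
    ps=[snap(n) for n in names]
    for x,y,d in L:
        for p,n in zip(ps,names):
            try:
                v,e=fit([p],(x,y,np.radians(d)),z0=.008 if y<.08 else 0);print(n,np.round(v[:2],4),round(np.degrees(v[2]),1),"e",round(e,3))
            except Exception as ex:print(n,"fail",ex)
cartons(json.loads(sys.argv[1]))
E
python3 look.py "[[0.5802,0.2467,-13],[0.4465,0.331,3.1],[0.4157,0.1964,-20]]"; python3 plan.py "[[0.46,0.12,0.22,-9],[0.4157,0.1964,0.17,-20],[0.4157,0.1964,0.092,-20]]"
```

```text
top [0.5289 0.3036] 8.3 e 0.708
scene [0.5387 0.274 ] 37.5 e 0.434
top [0.4467 0.3589] 21.5 e 0.843
scene [0.5139 0.2751] 20.2 e 0.705
top [0.4418 0.2503] -62.2 e 0.834
scene [0.4155 0.1968] -20.0 e 0.102
t 8.95 at [ 0.5084 -0.0047  0.2252] 3.91
 w [0.46, 0.12, 0.22, -9] d [-0.05, -0.16, 0.007] turn 0.143
 w [0.4157, 0.1964, 0.17, -20] d [-0.069, -0.085, 0.062] turn 0.123
 w [0.4157, 0.1964, 0.092, -20] d [-0.0, -0.0, 0.098] turn -0.0
```

Request:
send_rows:
  deltas:
    - [[-0.01,-0.032,0.001],0.028]
    - [[-0.02,-0.064,0.003],0.056]
    - [[-0.03,-0.096,0.004],0.085]
    - [[-0.04,-0.128,0.006],0.114]
    - [[-0.05,-0.16,0.007],0.143]
  gripper: 0.77

```text
clock: 9.37
tool_pos: [0.457, 0.1208, 0.2149]
orientation: [-180.0, 0.0, -9.2]
force: [-0.1, 0.5, 0.3]
opening: 0.0677
gripper_force: 0.0
```

Request:
send_rows:
  deltas:
    - [[-0.014,-0.017,0.012],0.024]
    - [[-0.028,-0.034,0.025],0.049]
    - [[-0.042,-0.051,0.037],0.074]
    - [[-0.056,-0.068,0.05],0.098]
    - [[-0.069,-0.085,0.062],0.123]

```text
clock: 9.78
tool_pos: [0.4131, 0.1963, 0.165]
orientation: [-180.0, 0.0, -20.2]
force: [-0.1, -0.1, -0.3]
opening: 0.0675
gripper_force: 0.0
```

```bash
python3 plan.py "[[0.4157,0.1964,0.092,-20]]"
```

```text
t 9.78 at [0.4131 0.1963 0.165 ] -20.18
 w [0.4157, 0.1964, 0.092, -20] d [0.003, -0.001, 0.091] turn -0.002
```

Request:
send_rows:
  deltas:
    - [[0.002,-0.001,0.03],0]
    - [[0.002,-0.001,0.06],0]
    - [[0.002,-0.001,0.08],0]
    - [[0.002,-0.001,0.088],0]
    - [[0.002,-0.001,0.09],0]

```text
clock: 10.2
tool_pos: [0.415, 0.1952, 0.0924]
orientation: [179.8, 0.1, -20.1]
force: [0.4, -0.7, 0.3]
opening: 0.0676
gripper_force: 0.0
```

Request:
send_rows:
  deltas:
    - [[0,0,0],0]
    - [[0,0,0],0]
    - [[0,0,0],0]
    - [[0,0,0],0]
    - [[0,0,0],0]
  gripper: 0.45

```text
clock: 10.62
tool_pos: [0.4161, 0.1963, 0.0947]
orientation: [-179.9, -0.1, -20.1]
force: [0.8, 0.8, 4.1]
opening: 0.0494
gripper_force: 29.9
```

Request:
send_rows:
  deltas:
    - [[0,0,-0.03],0]
    - [[0,0,-0.07],0]
    - [[0,0,-0.11],0]
    - [[0,0,-0.14],0]
    - [[0,0,-0.16],0]

```text
clock: 11.03
tool_pos: [0.4158, 0.1959, 0.2245]
orientation: [-179.8, -0.1, -20.1]
force: [1.2, 0.1, -3.1]
opening: 0.05
gripper_force: 29.9
```

```bash
python3 plan.py "[[0.46,0.11,0.22,-9],[0.5023,-0.0895,0.22,3.9],[0.5023,-0.0895,0.13,3.9],[0.5023,-0.0895,0.103,3.9]]"
```

```text
t 11.03 at [0.4158 0.1959 0.2245] -20.08
 w [0.46, 0.11, 0.22, -9] d [0.089, 0.082, 0.006] turn -0.123
 w [0.5023, -0.0895, 0.22, 3.9] d [0.091, 0.238, -0.0] turn -0.143
 w [0.5023, -0.0895, 0.13, 3.9] d [0.0, -0.0, 0.112] turn -0.0
 w [0.5023, -0.0895, 0.103, 3.9] d [0.0, -0.0, 0.034] turn -0.0
```

Request:
send_rows:
  deltas:
    - [[0.018,0.016,0.001],-0.025]
    - [[0.036,0.033,0.002],-0.05]
    - [[0.054,0.05,0.004],-0.075]
    - [[0.072,0.066,0.005],-0.1]
    - [[0.089,0.082,0.006],-0.123]

```text
clock: 11.45
tool_pos: [0.4596, 0.1085, 0.2168]
orientation: [-180.0, 0.0, -8.9]
force: [-0.5, 0.1, -2.6]
opening: 0.0497
gripper_force: 29.9
```

Request:
send_rows:
  deltas:
    - [[0.018,0.048,0],-0.028]
    - [[0.036,0.096,0],-0.056]
    - [[0.055,0.144,0],-0.085]
    - [[0.073,0.192,0],-0.114]
    - [[0.091,0.238,0],-0.143]

```text
clock: 11.87
tool_pos: [0.5013, -0.0919, 0.2169]
orientation: [-180.0, 0.0, 4.0]
force: [0.4, 0.5, -3.4]
opening: 0.0497
gripper_force: 29.9
```

Request:
send_rows:
  deltas:
    - [[0,0,0.02],0]
    - [[0,0,0.05],0]
    - [[0,0,0.08],0]
    - [[0,0,0.1],0]
    - [[0,0,0.112],0]

```text
clock: 12.28
tool_pos: [0.5003, -0.0903, 0.1252]
orientation: [-180.0, 0.2, 3.8]
force: [-0.8, -0.3, -2.3]
opening: 0.0503
gripper_force: 29.9
```

Request:
send_rows:
  deltas:
    - [[0,0,0.01],0]
    - [[0,0,0.018],0]
    - [[0,0,0.024],0]
    - [[0,0,0.028],0]
    - [[0,0,0.029],0]

```text
clock: 12.7
tool_pos: [0.5021, -0.0897, 0.1041]
orientation: [-180.0, -0.0, 3.9]
force: [0.1, 0.5, -3.1]
opening: 0.0502
gripper_force: 29.9
```

Request:
send_rows:
  deltas:
    - [[0.002,0,0],0]
    - [[0.004,0,0],0]
    - [[0.006,0,0],0]
    - [[0.008,0,0],0]
    - [[0.009,0,0],0]

```text
clock: 13.12
tool_pos: [0.5092, -0.0894, 0.1043]
orientation: [-180.0, 0.0, 3.8]
force: [-1.2, 0.0, -1.6]
opening: 0.0499
gripper_force: 29.9
```

Request:
send_rows:
  deltas:
    - [[0.001,0,0],0]
    - [[0.002,0,0],0]
    - [[0.003,0,0],0]
    - [[0.003,0,0.001],0]
    - [[0.003,0,0.002],0]

```text
clock: 13.53
tool_pos: [0.5097, -0.0895, 0.1028]
orientation: [180.0, 0.2, 3.8]
force: [-13.2, 2.2, 20.7]
opening: 0.0498
gripper_force: 29.9
```

Request:
send_rows:
  deltas:
    - [[0,0,0.001],0]
    - [[0,0,0.001],0]
    - [[0,0,0.001],0]
    - [[0,0,0.001],0]
    - [[0,0,0.001],0]

```text
clock: 13.95
tool_pos: [0.5097, -0.0895, 0.1028]
orientation: [180.0, 0.2, 3.8]
force: [-13.4, 1.9, 18.8]
opening: 0.05
gripper_force: 29.9
```

Request:
send_rows:
  deltas:
    - [[0,0,0],0]
    - [[0,0,0],0]
    - [[0,0,0],0]
    - [[0,0,0],0]
    - [[0,0,0],0]
  gripper: 0.67

```text
clock: 14.37
tool_pos: [0.5119, -0.0892, 0.1018]
orientation: [180.0, -0.0, 3.9]
force: [0.5, -0.2, 0.5]
opening: 0.0588
gripper_force: 0.0
```

Request:
send_rows:
  deltas:
    - [[0,0,-0.02],0]
    - [[0,0,-0.04],0]
    - [[0,0,-0.06],0]
    - [[0,0,-0.08],0]
    - [[0,0,-0.08],0]

```text
clock: 14.78
tool_pos: [0.5134, -0.089, 0.1687]
orientation: [180.0, -0.3, 3.9]
force: [0.8, -0.2, 0.3]
opening: 0.0584
gripper_force: 0.0
```

Request:
send_rows:
  deltas:
    - [[0,0.02,0],0]
    - [[0,0.04,0],0]
    - [[0,0.06,0],0]
    - [[0,0.069,0],0]
    - [[0,0.069,0],0]
  gripper: 0

```text
clock: 15.2
tool_pos: [0.5151, -0.1453, 0.1652]
orientation: [180.0, 0.0, 3.8]
force: [-0.2, 0.2, 0.5]
opening: 0.0307
gripper_force: 0.0
```

```bash
python3 plan.py "[[0.5139,-0.1415,0.09,3.9]]"
python3 - <<'E'
from h import *
b=snap("scene");a=snap("top")
B=cv2.resize(b["color"][180:260,180:310],None,fx=4,fy=4,interpolation=cv2.INTER_CUBIC)
A=cv2.resize(a["color"][165:265,255:385],None,fx=2,fy=2,interpolation=cv2.INTER_CUBIC)
B[:200,:260]=np.where(np.ones((200,260,1))>0,A,0)
cv2.imwrite("pics/pl2.png",B[:,:,::-1])
E
```

```text
t 15.2 at [ 0.5151 -0.1453  0.1652] 3.76
 w [0.5139, -0.1415, 0.09, 3.9] d [-0.001, -0.005, 0.094] turn -0.002
```

View pics/pl2.png

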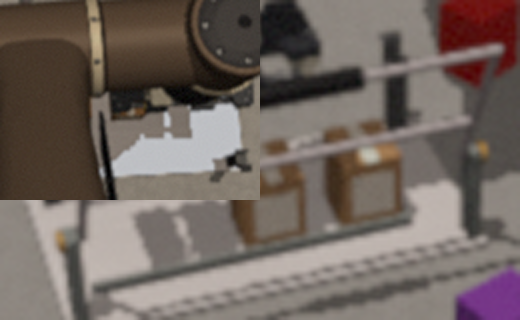

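The crop shows two cartons standing upright against the back wall, at about (365,180) and (270,205), with the planned gap between them. Next I push the second one left.

Request:
send_rows:
  deltas:
    - [[-0.001,0,0.0],0]
    - [[-0.001,0,0.0],0]
    - [[-0.001,0,0],0]
    - [[-0.001,0,0],0]
    - [[-0.001,0,0.02],0]

```text
clock: 15.72
tool_pos: [0.5163, -0.144, 0.1523]
orientation: [180.0, -0.3, 3.9]
force: [1.1, 0.3, 0.4]
opening: 0.0003
gripper_force: 0.0
```

Request:
send_rows:
  deltas:
    - [[0,0,0.02],0]
    - [[0,0,0.04],0]
    - [[0,0,0.06],0]
    - [[0,0,0.07],0]
    - [[0,0,0.074],0]

```text
clock: 16.13
tool_pos: [0.5138, -0.1442, 0.0893]
orientation: [-180.0, 0.1, 3.9]
force: [-0.4, 0.5, -0.5]
opening: 0.0006
gripper_force: 0.0
```

Request:
send_rows:
  deltas:
    - [[0,-0.008,0],0]
    - [[0,-0.016,0],0]
    - [[0,-0.022,0],0]
    - [[0,-0.028,0],0]
    - [[0,-0.034,0],0]

```text
clock: 16.55
tool_pos: [0.5135, -0.1169, 0.092]
orientation: [180.0, -0.1, 3.9]
force: [0.2, -6.9, 5.7]
opening: 0.0005
gripper_force: 3.6
```

Request:
send_rows:
  deltas:
    - [[0,-0.003,0],0]
    - [[0,-0.006,0],0]
    - [[0,-0.009,0],0]
    - [[0,-0.012,0],0]
    - [[0,-0.014,0],0]

```text
clock: 16.97
tool_pos: [0.5127, -0.1059, 0.0919]
orientation: [180.0, -0.1, 3.9]
force: [0.2, -5.8, 5.5]
opening: 0.0004
gripper_force: 3.6
```

Request:
send_rows:
  deltas:
    - [[0,-0.001,0],0]
    - [[0,-0.002,0],0]
    - [[0,-0.003,0],0]
    - [[0,-0.004,0],0]
    - [[0,-0.004,0],0]

```text
clock: 17.38
tool_pos: [0.5125, -0.1027, 0.0919]
orientation: [180.0, -0.1, 3.9]
force: [0.5, -7.2, 4.2]
opening: 0.0003
gripper_force: 3.4
```

Request:
send_rows:
  deltas:
    - [[0,-0.001,0],0]
    - [[0,-0.002,0],0]
    - [[0,-0.002,0],0]
    - [[0,-0.002,0],0]
    - [[0,-0.002,0],0]

```text
clock: 17.8
tool_pos: [0.5119, -0.101, 0.091]
orientation: [180.0, -0.1, 3.9]
force: [0.5, -3.0, 3.1]
opening: 0.0005
gripper_force: 2.0
```

```bash
sed -i 's/k=cv2.morphologyEx(m,cv2.MORPH_CLOSE,np.ones((25,25)))/k=cv2.morphologyEx(m,cv2.MORPH_CLOSE,np.ones((CL,CL)))/;s/^S=4/S=4;CL=25/' h.py
python3 - <<'E'
import h
from h import *
b=snap("scene")
h.CL=9
for x,y,d,z0 in((.5802,.2467,-13,0),(.4465,.331,3,0),(.5047,-.0065,4,.008),(.5081,-.0564,4,.008)):
    v,e=fit([b],(x,y,np.radians(d)),z0=z0);print(np.round(v[:2],4),round(np.degrees(v[2]),1),"e",round(e,3))
B=cv2.resize(b["color"][180:260,190:400],None,fx=3.8,fy=3.8,interpolation=cv2.INTER_CUBIC)
cv2.imwrite("pics/pl3.png",B[:,:,::-1])
E
```

```text
[0.5365 0.2755] 35.8 e 0.433
[0.5125 0.2779] 26.4 e 0.703
[ 0.5176 -0.0401] 44.5 e 0.404
[ 0.517  -0.0406] 46.1 e 0.404
```

View pics/pl3.png

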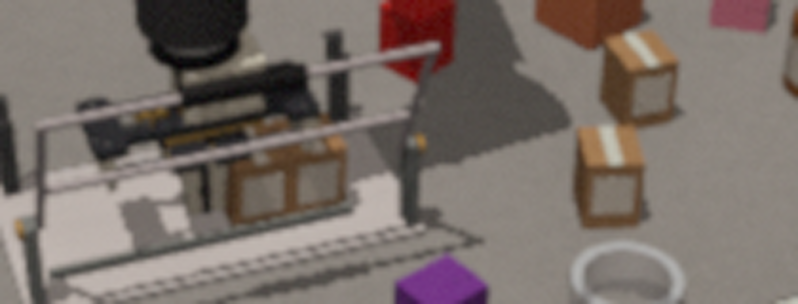

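Cartons 1 and 2 are now tight together at the left end of the back wall, at crop (320,170) and (262,190). The other two, at full-image (350,226) and (358,200), haven't moved.

Request:
send_rows:
  deltas:
    - [[0,0.01,0],0]
    - [[0,0.015,-0.03],0]
    - [[0,0.015,-0.08],0]
    - [[0,0.015,-0.12],0]
    - [[0,0.015,-0.165],0]
  gripper: 0.77

```text
clock: 18.27
tool_pos: [0.5116, -0.1134, 0.2232]
orientation: [-180.0, 0.1, 3.8]
force: [0.8, 0.8, -1.1]
opening: 0.0282
gripper_force: 0.0
```

```bash
python3 plan.py "[[0.5,0.08,0.22,0],[0.55,0.2,0.22,-13],[0.5802,0.2467,0.17,-13],[0.5802,0.2467,0.0925,-13]]"
```

```text
t 18.27 at [ 0.5116 -0.1134  0.2232] 3.84
 w [0.5, 0.08, 0.22, 0] d [0.002, -0.242, 0.004] turn 0.043
 w [0.55, 0.2, 0.22, -13] d [0.062, -0.15, 0.0] turn 0.144
 w [0.5802, 0.2467, 0.17, -13] d [0.024, -0.066, 0.063] turn 0.0
 w [0.5802, 0.2467, 0.0925, -13] d [-0.0, 0.0, 0.096] turn 0.0
```

Request:
send_rows:
  deltas:
    - [[0,-0.05,0.001],0.008]
    - [[0,-0.1,0.002],0.016]
    - [[0.001,-0.15,0.003],0.025]
    - [[0.002,-0.2,0.004],0.034]
    - [[0.002,-0.242,0.004],0.043]

```text
clock: 18.68
tool_pos: [0.5003, 0.082, 0.2192]
orientation: [-180.0, 0.0, -0.1]
force: [0.4, -0.1, -0.2]
opening: 0.0617
gripper_force: 0.0
```

Request:
send_rows:
  deltas:
    - [[0.012,-0.03,0],0.029]
    - [[0.025,-0.06,0],0.058]
    - [[0.037,-0.09,0],0.087]
    - [[0.05,-0.12,0],0.116]
    - [[0.062,-0.15,0],0.144]

```text
clock: 19.1
tool_pos: [0.5507, 0.2012, 0.2189]
orientation: [180.0, 0.1, -13.1]
force: [1.6, -0.8, -0.4]
opening: 0.0674
gripper_force: 0.0
```

Request:
send_rows:
  deltas:
    - [[0.008,-0.02,0.02],0]
    - [[0.016,-0.04,0.04],0]
    - [[0.024,-0.066,0.063],0]
    - [[0.024,-0.066,0.063],0]
    - [[0.024,-0.066,0.063],0]

```text
clock: 19.52
tool_pos: [0.5806, 0.2473, 0.1667]
orientation: [179.8, 0.2, -12.9]
force: [-0.8, -0.5, -0.1]
opening: 0.0675
gripper_force: 0.0
```

```bash
python3 plan.py "[[0.5802,0.2467,0.0925,-13]]"; python3 look.py "[[0.5802,0.2467,-13],[0.4465,0.331,3.1]]"
```

```text
t 19.52 at [0.5806 0.2473 0.1667] -12.94
 w [0.5802, 0.2467, 0.0925, -13] d [-0.0, 0.001, 0.093] turn 0.001
top [0.579 0.245] -15.5 e 0.734
scene [0.5731 0.2516] -12.2 e 0.4
top [0.4473 0.3314] 4.6 e 0.041
scene [0.5212 0.2708] 23.8 e 0.663
```

Request:
send_rows:
  deltas:
    - [[0,0.001,0.03],0]
    - [[0,0.001,0.06],0]
    - [[0,0.001,0.08],0]
    - [[0,0.001,0.09],0]
    - [[0,0.001,0.093],0]

```text
clock: 20.03
tool_pos: [0.5805, 0.2456, 0.0941]
orientation: [179.9, 0.0, -13.0]
force: [-0.1, -0.2, -0.1]
opening: 0.0676
gripper_force: 0.0
```

Request:
send_rows:
  deltas:
    - [[0,0,0],0]
    - [[0,0,0],0]
    - [[0,0,0],0]
    - [[0,0,0],0]
    - [[0,0,0],0]
  gripper: 0.45

```text
clock: 20.45
tool_pos: [0.5814, 0.2466, 0.096]
orientation: [-179.9, -0.1, -13.0]
force: [-2.3, -1.2, 6.3]
opening: 0.0499
gripper_force: 30.0
```

Request:
send_rows:
  deltas:
    - [[0,0,-0.03],0]
    - [[0,0,-0.07],0]
    - [[0,0,-0.11],0]
    - [[0,0,-0.14],0]
    - [[0,0,-0.16],0]

```text
clock: 20.87
tool_pos: [0.5815, 0.2469, 0.2259]
orientation: [-179.8, -0.1, -13.0]
force: [1.1, 0.4, -2.2]
opening: 0.0498
gripper_force: 30.0
```

```bash
python3 plan.py "[[0.5,0.14,0.221,-5],[0.5,-0.05,0.221,3.9],[0.5057,-0.1394,0.221,3.9]]"
```

```text
t 20.87 at [0.5815 0.2469 0.2259] -12.96
 w [0.5, 0.14, 0.221, -5] d [-0.069, 0.153, 0.006] turn -0.088
 w [0.5, -0.05, 0.221, 3.9] d [0.021, 0.237, 0.0] turn -0.099
 w [0.5057, -0.1394, 0.221, 3.9] d [-0.001, 0.112, 0.0] turn -0.0
```

Request:
send_rows:
  deltas:
    - [[-0.014,0.03,0.001],-0.018]
    - [[-0.028,0.06,0.002],-0.036]
    - [[-0.042,0.09,0.004],-0.054]
    - [[-0.056,0.12,0.005],-0.072]
    - [[-0.069,0.153,0.006],-0.088]

```text
clock: 21.28
tool_pos: [0.4985, 0.1388, 0.2176]
orientation: [-180.0, 0.0, -5.0]
force: [0.2, -0.6, -2.4]
opening: 0.05
gripper_force: 30.0
```

Request:
send_rows:
  deltas:
    - [[0.004,0.047,0],-0.02]
    - [[0.008,0.094,0],-0.04]
    - [[0.013,0.142,0],-0.06]
    - [[0.017,0.19,0],-0.08]
    - [[0.021,0.237,0],-0.099]

```text
clock: 21.7
tool_pos: [0.4991, -0.0523, 0.2181]
orientation: [-180.0, -0.0, 4.0]
force: [1.6, 0.2, -2.9]
opening: 0.0499
gripper_force: 30.0
```

Request:
send_rows:
  deltas:
    - [[0,0.04,0],0]
    - [[-0.001,0.08,0],0]
    - [[-0.001,0.112,0.01],0]
    - [[-0.001,0.112,0.04],0]
    - [[-0.001,0.112,0.08],0]

```text
clock: 22.12
tool_pos: [0.5063, -0.1418, 0.1553]
orientation: [180.0, -0.3, 3.7]
force: [1.1, 0.7, -3.5]
opening: 0.0506
gripper_force: 30.0
```

Request:
send_rows:
  deltas:
    - [[0,0,0.03],0]
    - [[0,0,0.045],0]
    - [[0,0,0.055],0]
    - [[0,0,0.06],0]
    - [[0,0,0.061],0]

```text
clock: 22.53
tool_pos: [0.505, -0.1401, 0.1047]
orientation: [-180.0, 0.0, 3.9]
force: [-0.1, 0.3, -2.3]
opening: 0.0498
gripper_force: 30.0
```

Request:
send_rows:
  deltas:
    - [[0.002,0,0],0]
    - [[0.004,0,0],0]
    - [[0.006,0,0],0]
    - [[0.008,0,0],0]
    - [[0.008,0,0],0]

```text
clock: 22.95
tool_pos: [0.5121, -0.1397, 0.1056]
orientation: [180.0, -0.1, 3.9]
force: [-0.2, 0.1, -2.5]
opening: 0.0497
gripper_force: 30.0
```

Request:
send_rows:
  deltas:
    - [[0.001,0,0],0]
    - [[0.002,0,0.001],0]
    - [[0.003,0,0.002],0]
    - [[0.004,0,0.003],0]
    - [[0.004,0,0.003],0]

```text
clock: 23.37
tool_pos: [0.5136, -0.1396, 0.104]
orientation: [180.0, 0.1, 3.9]
force: [-8.2, 2.9, 19.9]
opening: 0.05
gripper_force: 30.0
```

Request:
send_rows:
  deltas:
    - [[0,0,0],0]
    - [[0,0,0],0]
    - [[0,0,0],0]
    - [[0,0,0],0]
    - [[0,0,0],0]

```text
clock: 23.78
tool_pos: [0.5135, -0.1397, 0.1039]
orientation: [180.0, 0.1, 3.9]
force: [-9.1, 3.5, 18.1]
opening: 0.0499
gripper_force: 30.0
```

Good contact with the back wall and plate. I'll release, close beside the carton and push left.

Request:
send_rows:
  deltas:
    - [[0,0,0],0]
    - [[0,0,0],0]
    - [[0,0,0],0]
    - [[0,0,0],0]
    - [[0,0,0],0]
  gripper: 0.67

```text
clock: 24.2
tool_pos: [0.5146, -0.1396, 0.1024]
orientation: [180.0, 0.0, 3.9]
force: [0.2, 0.0, -0.8]
opening: 0.0588
gripper_force: 0.0
```

Request:
send_rows:
  deltas:
    - [[0,0,-0.02],0]
    - [[0,0,-0.04],0]
    - [[0,0,-0.06],0]
    - [[0,0,-0.08],0]
    - [[0,0,-0.08],0]

```text
clock: 24.62
tool_pos: [0.5162, -0.1397, 0.1695]
orientation: [180.0, -0.3, 3.9]
force: [1.0, -0.2, 0.7]
opening: 0.0586
gripper_force: 0.0
```

Request:
send_rows:
  deltas:
    - [[0,0.02,0],0]
    - [[0,0.04,0],0]
    - [[0,0.06,0],0]
    - [[0,0.069,0],0]
    - [[0,0.069,0],0]
  gripper: 0

```text
clock: 25.03
tool_pos: [0.5181, -0.1958, 0.1659]
orientation: [-180.0, 0.0, 3.8]
force: [0.5, 0.9, 0.2]
opening: 0.0309
gripper_force: 0.0
```

Request:
send_rows:
  deltas:
    - [[-0.001,0,0.0],0]
    - [[-0.001,0,0.0],0]
    - [[-0.001,0,0],0]
    - [[-0.001,0,0],0]
    - [[-0.001,0,0.02],0]

```text
clock: 25.45
tool_pos: [0.5193, -0.1945, 0.1531]
orientation: [179.9, -0.3, 3.9]
force: [0.7, -0.3, 0.4]
opening: 0.0015
gripper_force: 0.0
```

Request:
send_rows:
  deltas:
    - [[0,0,0.02],0]
    - [[0,0,0.04],0]
    - [[0,0,0.06],0]
    - [[0,0,0.072],0]
    - [[0,0,0.077],0]

```text
clock: 25.87
tool_pos: [0.5167, -0.1944, 0.0875]
orientation: [-180.0, 0.1, 3.9]
force: [0.1, 0.8, -0.4]
opening: 0.0008
gripper_force: 0.0
```

Request:
send_rows:
  deltas:
    - [[0,-0.008,0],0]
    - [[0,-0.016,0],0]
    - [[0,-0.022,0],0]
    - [[0,-0.028,0],0]
    - [[0,-0.034,0],0]

```text
clock: 26.28
tool_pos: [0.5163, -0.1672, 0.0901]
orientation: [180.0, -0.1, 3.9]
force: [0.5, -5.3, 3.7]
opening: 0.0005
gripper_force: 2.8
```

Request:
send_rows:
  deltas:
    - [[0,-0.003,0],0]
    - [[0,-0.006,0],0]
    - [[0,-0.009,0],0]
    - [[0,-0.012,0],0]
    - [[0,-0.014,0],0]

```text
clock: 26.7
tool_pos: [0.5156, -0.1565, 0.09]
orientation: [180.0, -0.1, 3.9]
force: [0.6, -5.6, 5.5]
opening: 0.0005
gripper_force: 3.7
```

Request:
send_rows:
  deltas:
    - [[0,-0.002,0],0]
    - [[0,-0.004,0],0]
    - [[0,-0.006,0],0]
    - [[0,-0.007,0],0]
    - [[0,-0.007,0],0]

```text
clock: 27.12
tool_pos: [0.5146, -0.151, 0.0891]
orientation: [180.0, -0.0, 3.9]
force: [1.8, -8.6, -0.3]
opening: 0.0004
gripper_force: 3.9
```

Request:
send_rows:
  deltas:
    - [[0,-0.001,0],0]
    - [[0,-0.001,0],0]
    - [[0,-0.001,0],0]
    - [[0,-0.001,0],0]
    - [[0,-0.001,0],0]

```text
clock: 27.53
tool_pos: [0.5146, -0.1508, 0.0893]
orientation: [179.9, -0.0, 3.9]
force: [2.0, -11.8, 0.6]
opening: 0.0002
gripper_force: 5.8
```

Request:
send_rows:
  deltas:
    - [[0,-0.001,0],0]
    - [[0,-0.001,0],0]
    - [[0,-0.001,0],0]
    - [[0,-0.001,0],0]
    - [[0,-0.001,0],0]

```text
clock: 27.95
tool_pos: [0.5148, -0.1505, 0.0896]
orientation: [179.9, -0.0, 3.9]
force: [2.3, -16.4, 2.5]
opening: 0.0006
gripper_force: 7.9
```

Request:
send_rows:
  deltas:
    - [[0,0.01,0],0]
    - [[0,0.015,-0.03],0]
    - [[0,0.015,-0.08],0]
    - [[0,0.015,-0.12],0]
    - [[0,0.015,-0.165],0]
  gripper: 0.77

```text
clock: 28.37
tool_pos: [0.5143, -0.1607, 0.2216]
orientation: [-179.9, 0.1, 3.8]
force: [1.2, 0.9, -0.3]
opening: 0.0282
gripper_force: 0.0
```

```bash
python3 plan.py "[[0.5,0.035,0.22,3.1],[0.46,0.22,0.22,4],[0.447,0.331,0.17,4],[0.447,0.331,0.0925,4]]"
```

```text
t 28.37 at [ 0.5143 -0.1607  0.2216] 3.84
 w [0.5, 0.035, 0.22, 3.1] d [-0.001, -0.245, 0.002] turn 0.008
 w [0.46, 0.22, 0.22, 4] d [-0.038, -0.234, 0.0] turn -0.01
 w [0.447, 0.331, 0.17, 4] d [-0.006, -0.14, 0.063] turn 0.0
 w [0.447, 0.331, 0.0925, 4] d [-0.0, 0.0, 0.096] turn 0.0
```

Request:
send_rows:
  deltas:
    - [[0,-0.05,0],0]
    - [[0,-0.1,0],0]
    - [[0,-0.15,0],0]
    - [[0,-0.2,0],0]
    - [[-0.001,-0.245,0.002],0]

```text
clock: 28.78
tool_pos: [0.5004, 0.0366, 0.2196]
orientation: [-179.9, -0.0, 3.9]
force: [1.4, 0.2, 0.3]
opening: 0.0615
gripper_force: 0.0
```

Request:
send_rows:
  deltas:
    - [[-0.008,-0.047,0],0]
    - [[-0.015,-0.094,0],0]
    - [[-0.023,-0.14,0],0]
    - [[-0.03,-0.187,0],0]
    - [[-0.038,-0.234,0],0]

```text
clock: 29.2
tool_pos: [0.4569, 0.221, 0.2193]
orientation: [-180.0, 0.0, 3.9]
force: [1.4, -0.0, 0.0]
opening: 0.0673
gripper_force: 0.0
```

```bash
python3 plan.py "[[0.447,0.331,0.17,4],[0.447,0.331,0.0925,4]]"; python3 look.py "[[0.447,0.331,4],[0.5047,-0.0065,4],[0.5081,-0.0564,4],[0.5115,-0.1063,4]]"
```

```text
t 29.2 at [0.4569 0.221  0.2193] 3.87
 w [0.447, 0.331, 0.17, 4] d [-0.003, -0.138, 0.062] turn -0.001
 w [0.447, 0.331, 0.0925, 4] d [-0.0, -0.0, 0.096] turn -0.0
top [0.4211 0.3801] 26.3 e 0.76
scene [0.4236 0.3341] 16.1 e 0.602
top [ 0.4984 -0.0592] 17.8 e 0.597
scene [ 0.4851 -0.0457] 39.5 e 0.402
top [ 0.5026 -0.0958] 14.3 e 0.683
scene [ 0.4906 -0.0811] 33.3 e 0.536
top [ 0.5055 -0.098 ] 5.2 e 0.597
scene [ 0.4911 -0.0803] 35.9 e 0.449
```

Run:
```python
from h import *
a=snap("top");b=snap("scene")
A=cv2.resize(a["color"][145:265,145:385],None,fx=3,fy=2.6,interpolation=cv2.INTER_CUBIC)
B=cv2.resize(b["color"][180:270,190:430],None,fx=3,fy=3,interpolation=cv2.INTER_CUBIC)
cv2.imwrite("pics/pl4.png",np.vstack([A,B])[:,:,::-1])
```

```text
(no output)
```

View pics/pl4.png

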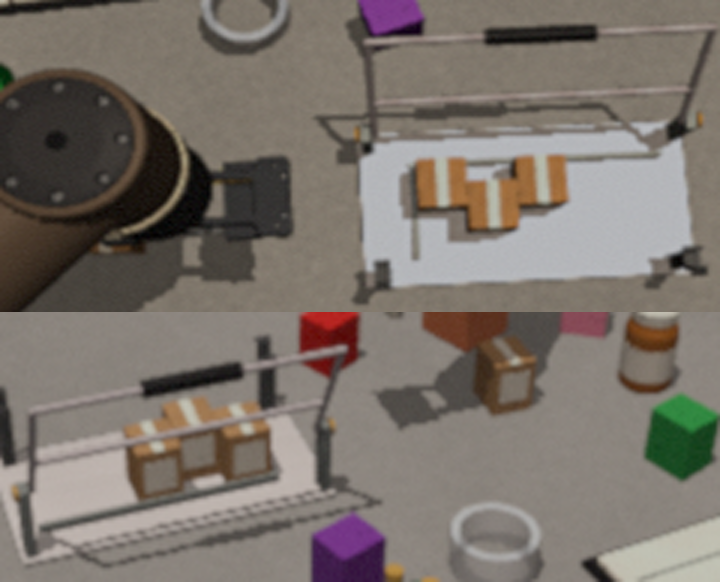

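Carton 2 has been knocked about 25 mm forward out of the row (top crop (493,205)). The last free carton is unmoved at scene (358,201). I'll fetch that one now and push carton 2 back in before closing the row.

Request:
send_rows:
  deltas:
    - [[-0.001,-0.04,0.01],0]
    - [[-0.002,-0.08,0.03],0]
    - [[-0.002,-0.11,0.045],-0.003]
    - [[-0.002,-0.138,0.062],-0.005]
    - [[-0.002,-0.138,0.062],-0.005]

```text
clock: 29.82
tool_pos: [0.4488, 0.3303, 0.167]
orientation: [179.9, 0.1, 4.3]
force: [0.2, 0.1, -0.0]
opening: 0.0678
gripper_force: 0.0
```

```bash
python3 plan.py "[[0.447,0.331,0.0925,4.3]]"
```

```text
t 29.82 at [0.4488 0.3303 0.167 ] 4.32
 w [0.447, 0.331, 0.0925, 4.3] d [-0.002, -0.001, 0.093] turn 0.0
```

Request:
send_rows:
  deltas:
    - [[-0.001,-0.001,0.03],0]
    - [[-0.001,-0.001,0.06],0]
    - [[-0.001,-0.001,0.08],0]
    - [[-0.001,-0.001,0.09],0]
    - [[-0.001,-0.001,0.093],0]

```text
clock: 30.23
tool_pos: [0.4482, 0.3281, 0.094]
orientation: [179.9, 0.1, 4.2]
force: [0.2, 0.8, -0.1]
opening: 0.0677
gripper_force: 0.0
```

Request:
send_rows:
  deltas:
    - [[0,0,0],0]
    - [[0,0,0],0]
    - [[0,0,0],0]
    - [[0,0,0],0]
    - [[0,0,0],0]
  gripper: 0.45

```text
clock: 30.65
tool_pos: [0.449, 0.3305, 0.0966]
orientation: [-179.9, -0.1, 4.3]
force: [0.6, 0.5, 4.5]
opening: 0.0502
gripper_force: 29.8
```

Request:
send_rows:
  deltas:
    - [[0,0,-0.03],0]
    - [[0,0,-0.07],0]
    - [[0,0,-0.11],0]
    - [[0,0,-0.14],0]
    - [[0,0,-0.16],0]

```text
clock: 31.07
tool_pos: [0.4485, 0.3301, 0.2262]
orientation: [-179.9, -0.1, 4.3]
force: [0.1, 0.4, -3.4]
opening: 0.0502
gripper_force: 29.7
```

```bash
python3 plan.py "[[0.475,0.15,0.221,3.9],[0.49,-0.04,0.221,3.9],[0.5085,-0.1885,0.221,3.9]]"
```

```text
t 31.07 at [0.4485 0.3301 0.2262] 4.32
 w [0.475, 0.15, 0.221, 3.9] d [0.016, 0.227, 0.007] turn 0.005
 w [0.49, -0.04, 0.221, 3.9] d [0.003, 0.238, -0.0] turn -0.0
 w [0.5085, -0.1885, 0.221, 3.9] d [0.01, 0.187, -0.0] turn -0.0
```

Request:
send_rows:
  deltas:
    - [[0.003,0.045,0.001],0.001]
    - [[0.006,0.09,0.003],0.002]
    - [[0.01,0.136,0.004],0.003]
    - [[0.013,0.182,0.006],0.004]
    - [[0.016,0.227,0.007],0.005]

```text
clock: 31.48
tool_pos: [0.4739, 0.1478, 0.2175]
orientation: [180.0, 0.1, 3.9]
force: [0.6, -1.1, -2.8]
opening: 0.0498
gripper_force: 29.7
```

Request:
send_rows:
  deltas:
    - [[0.001,0.047,0],0]
    - [[0.001,0.094,0],0]
    - [[0.002,0.142,0],0]
    - [[0.002,0.19,0],0]
    - [[0.003,0.238,0],0]

```text
clock: 31.9
tool_pos: [0.489, -0.0419, 0.2178]
orientation: [-180.0, 0.0, 3.9]
force: [1.6, -0.0, -3.4]
opening: 0.0502
gripper_force: 29.7
```

Request:
send_rows:
  deltas:
    - [[0.002,0.037,0],0]
    - [[0.004,0.075,0],0]
    - [[0.006,0.112,0],0]
    - [[0.008,0.15,0],0]
    - [[0.01,0.187,0],0]

```text
clock: 32.32
tool_pos: [0.5073, -0.1903, 0.2175]
orientation: [-180.0, 0.0, 3.8]
force: [1.2, 1.2, -2.5]
opening: 0.0502
gripper_force: 29.7
```

Request:
send_rows:
  deltas:
    - [[0,0,0.03],0]
    - [[0,0,0.06],0]
    - [[0,0,0.09],0]
    - [[0,0,0.11],0]
    - [[0,0,0.12],0]

```text
clock: 32.73
tool_pos: [0.5061, -0.1888, 0.1192]
orientation: [-179.9, 0.2, 3.8]
force: [-0.7, -0.6, -2.6]
opening: 0.0501
gripper_force: 29.7
```

```bash
python3 plan.py "[[0.5091,-0.1881,0.104,3.9]]"
```

```text
t 32.73 at [ 0.5061 -0.1888  0.1192] 3.8
 w [0.5091, -0.1881, 0.104, 3.9] d [0.004, -0.001, 0.019] turn -0.001
```

Request:
send_rows:
  deltas:
    - [[0,0,0.01],0]
    - [[0,0,0.016],0]
    - [[0,0,0.02],0]
    - [[0.002,0,0.02],0]
    - [[0.004,0,0.02],0]

```text
clock: 33.15
tool_pos: [0.5117, -0.1886, 0.1064]
orientation: [180.0, -0.1, 3.9]
force: [0.9, -0.0, -3.0]
opening: 0.0502
gripper_force: 29.7
```

Request:
send_rows:
  deltas:
    - [[0.002,0,0],0]
    - [[0.004,0,0],0]
    - [[0.006,0,0],0]
    - [[0.007,0,0.001],0]
    - [[0.008,0,0.002],0]

```text
clock: 33.57
tool_pos: [0.5178, -0.1882, 0.1046]
orientation: [180.0, -0.0, 3.9]
force: [-7.6, 4.5, 18.6]
opening: 0.0497
gripper_force: 29.7
```

Request:
send_rows:
  deltas:
    - [[0.001,0,0],0]
    - [[0.002,0,0],0]
    - [[0.002,0,0],0]
    - [[0.002,0,0],0]
    - [[0.002,0,0],0]

```text
clock: 33.98
tool_pos: [0.518, -0.1882, 0.1047]
orientation: [-180.0, 0.1, 3.9]
force: [-5.8, 1.1, 7.4]
opening: 0.0499
gripper_force: 29.7
```

Request:
send_rows:
  deltas:
    - [[0,0,0],0]
    - [[0,0,0],0]
    - [[0,0,0],0]
    - [[0,0,0],0]
    - [[0,0,0],0]
  gripper: 0.67

```text
clock: 34.4
tool_pos: [0.5195, -0.1881, 0.1042]
orientation: [180.0, -0.0, 3.9]
force: [-0.1, -0.1, 0.3]
opening: 0.0587
gripper_force: 0.0
```

Request:
send_rows:
  deltas:
    - [[0,0,-0.02],0]
    - [[0,0,-0.05],0]
    - [[0,0,-0.08],0]
    - [[0,0,-0.11],0]
    - [[0,0,-0.14],0]

```text
clock: 34.82
tool_pos: [0.5191, -0.1881, 0.2172]
orientation: [180.0, 0.0, 3.9]
force: [0.5, -0.2, -0.2]
opening: 0.0588
gripper_force: 0.0
```

```bash
python3 plan.py "[[0.4312,-0.0616,0.216,3.9],[0.4312,-0.0616,0.106,3.9]]"
```

```text
t 34.82 at [ 0.5191 -0.1881  0.2172] 3.86
 w [0.4312, -0.0616, 0.216, 3.9] d [-0.099, -0.165, 0.002] turn -0.0
 w [0.4312, -0.0616, 0.106, 3.9] d [0.0, -0.0, 0.137] turn -0.0
```

Request:
send_rows:
  deltas:
    - [[-0.02,-0.033,0],0]
    - [[-0.04,-0.066,0],0]
    - [[-0.06,-0.1,0],0]
    - [[-0.08,-0.133,0],0]
    - [[-0.099,-0.165,0.002],0]
  gripper: 0

```text
clock: 35.23
tool_pos: [0.4305, -0.0609, 0.2148]
orientation: [-180.0, -0.0, 3.8]
force: [0.9, 0.4, -0.1]
opening: 0.031
gripper_force: 0.0
```

```bash
python3 plan.py "[[0.4312,-0.0616,0.106,3.9]]"
python3 - <<'E'
from h import *
a=snap("top");b=snap("scene")
A=cv2.resize(a["color"][155:265,245:395],None,fx=2.6,fy=3,interpolation=cv2.INTER_CUBIC)
B=cv2.resize(b["color"][175:265,175:315],None,fx=2.8,fy=3,interpolation=cv2.INTER_CUBIC)
B=np.vstack([B,np.zeros((60,B.shape[1],3),np.uint8)])
cv2.imwrite("pics/pl5.png",np.hstack([A,B])[:,:,::-1])
E
```

```text
t 35.23 at [ 0.4305 -0.0609  0.2148] 3.83
 w [0.4312, -0.0616, 0.106, 3.9] d [0.001, 0.001, 0.136] turn -0.001
```

View pics/pl5.png

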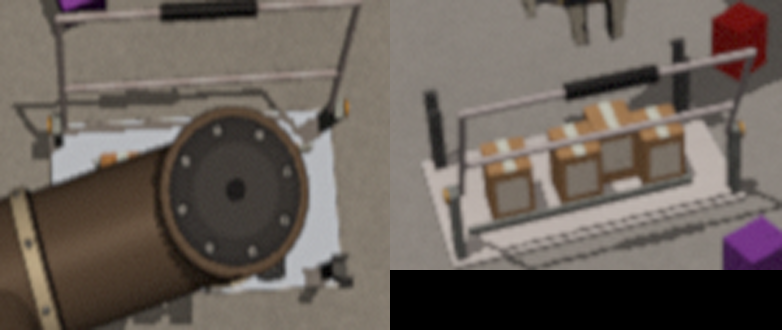

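The scene crop shows all four cartons upright, with only carton 2 forward of the row at (612,145). I'll push it back in from the front.

Request:
send_rows:
  deltas:
    - [[0,0,0.03],0]
    - [[0,0,0.06],0]
    - [[0,0,0.1],0]
    - [[0,0,0.126],0]
    - [[0,0,0.136],0]

```text
clock: 35.75
tool_pos: [0.43, -0.0623, 0.1032]
orientation: [180.0, 0.2, 3.8]
force: [0.4, 0.8, 1.2]
opening: 0.0003
gripper_force: 0.0
```

Request:
send_rows:
  deltas:
    - [[0.005,0,0],0]
    - [[0.01,0,0],0]
    - [[0.015,0,0],0]
    - [[0.02,0,0],0]
    - [[0.024,0,0],0]

```text
clock: 36.17
tool_pos: [0.4505, -0.0607, 0.1064]
orientation: [180.0, 0.0, 3.8]
force: [-4.7, -3.3, 1.1]
opening: 0.0004
gripper_force: 2.2
```

Request:
send_rows:
  deltas:
    - [[0.003,0,0],0]
    - [[0.006,0,0],0]
    - [[0.009,0,0],0]
    - [[0.012,0,0],0]
    - [[0.012,0,0],0]

```text
clock: 36.58
tool_pos: [0.4599, -0.0601, 0.1062]
orientation: [180.0, 0.0, 3.8]
force: [-3.9, -2.4, 1.5]
opening: 0.0004
gripper_force: 2.1
```

Request:
send_rows:
  deltas:
    - [[0.003,0,0],0]
    - [[0.006,0,0],0]
    - [[0.008,0,0],0]
    - [[0.01,0,0],0]
    - [[0.01,0,0],0]

```text
clock: 37.0
tool_pos: [0.4679, -0.0595, 0.1062]
orientation: [180.0, 0.0, 3.8]
force: [-3.7, -3.2, 0.5]
opening: 0.0005
gripper_force: 1.9
```

Request:
send_rows:
  deltas:
    - [[0.001,0,0],0]
    - [[0.002,0,0],0]
    - [[0.003,0,0],0]
    - [[0.004,0,0],0]
    - [[0.004,0,0],0]

```text
clock: 37.42
tool_pos: [0.4687, -0.0596, 0.106]
orientation: [180.0, 0.3, 3.8]
force: [-13.5, 0.3, 11.1]
opening: 0.0002
gripper_force: 6.4
```

Request:
send_rows:
  deltas:
    - [[-0.01,0,0],0]
    - [[-0.01,0,-0.03],0]
    - [[-0.01,0,-0.07],0]
    - [[-0.01,0,-0.11],0]
    - [[-0.01,0,-0.14],0]

```text
clock: 37.83
tool_pos: [0.4648, -0.0592, 0.2213]
orientation: [-180.0, -0.3, 3.9]
force: [1.0, -0.1, 0.4]
opening: 0.0002
gripper_force: 0.0
```

```bash
python3 plan.py "[[0.5175,-0.2445,0.216,3.9],[0.5175,-0.2445,0.096,3.9]]"
```

```text
t 37.83 at [ 0.4648 -0.0592  0.2213] 3.9
 w [0.5175, -0.2445, 0.216, 3.9] d [0.05, 0.236, 0.007] turn -0.0
 w [0.5175, -0.2445, 0.096, 3.9] d [-0.0, -0.0, 0.15] turn -0.0
```

Request:
send_rows:
  deltas:
    - [[0.01,0.047,0.001],0]
    - [[0.02,0.094,0.003],0]
    - [[0.03,0.142,0.004],0]
    - [[0.04,0.19,0.006],0]
    - [[0.05,0.236,0.007],0]

```text
clock: 38.25
tool_pos: [0.5173, -0.2472, 0.2133]
orientation: [179.9, -0.2, 3.9]
force: [1.0, 1.0, 0.4]
opening: 0.0003
gripper_force: 0.0
```

Request:
send_rows:
  deltas:
    - [[0,0,0.04],0]
    - [[0,0,0.08],0]
    - [[0,0,0.12],0]
    - [[0,0,0.14],0]
    - [[0,0,0.15],0]

```text
clock: 38.67
tool_pos: [0.5155, -0.2453, 0.0901]
orientation: [-180.0, 0.1, 3.8]
force: [-0.2, -1.0, 1.1]
opening: 0.0002
gripper_force: 0.0
```

Request:
send_rows:
  deltas:
    - [[0,-0.008,0],0]
    - [[0,-0.016,0],0]
    - [[0,-0.022,0],0]
    - [[0,-0.028,0],0]
    - [[0,-0.034,0],0]

```text
clock: 39.08
tool_pos: [0.5157, -0.2179, 0.0943]
orientation: [179.9, -0.3, 3.9]
force: [0.1, -6.5, 6.1]
opening: 0.0005
gripper_force: 3.8
```

Request:
send_rows:
  deltas:
    - [[0,-0.003,0],0]
    - [[0,-0.005,0],0]
    - [[0,-0.007,0],0]
    - [[0,-0.009,0],0]
    - [[0,-0.01,0],0]

```text
clock: 39.5
tool_pos: [0.5151, -0.2103, 0.0943]
orientation: [179.9, -0.2, 3.9]
force: [0.5, -7.1, 6.2]
opening: 0.0003
gripper_force: 3.9
```

Request:
send_rows:
  deltas:
    - [[0,-0.003,0],0]
    - [[0,-0.005,0],0]
    - [[0,-0.007,0],0]
    - [[0,-0.009,0],0]
    - [[0,-0.01,0],0]

```text
clock: 39.92
tool_pos: [0.5146, -0.2027, 0.0943]
orientation: [179.9, -0.3, 3.9]
force: [1.8, -14.5, 3.3]
opening: 0.0005
gripper_force: 7.5
```

Request:
send_rows:
  deltas:
    - [[0,-0.001,0],0]
    - [[0,-0.002,0],0]
    - [[0,-0.003,0],0]
    - [[0,-0.003,0],0]
    - [[0,-0.003,0],0]

```text
clock: 40.33
tool_pos: [0.5141, -0.2012, 0.0938]
orientation: [179.9, -0.2, 3.9]
force: [1.3, -18.2, 0.6]
opening: 0.0003
gripper_force: 8.5
```

Request:
send_rows:
  deltas:
    - [[0,-0.001,0],0]
    - [[0,-0.001,0],0]
    - [[0,-0.001,0],0]
    - [[0,-0.001,0],0]
    - [[0,-0.001,0],0]

```text
clock: 40.75
tool_pos: [0.5143, -0.2009, 0.0941]
orientation: [179.8, -0.2, 3.9]
force: [2.3, -21.4, 1.9]
opening: 0.0002
gripper_force: 10.5
```

Request:
send_rows:
  deltas:
    - [[0,0.01,0],0]
    - [[0,0.015,-0.04],0]
    - [[0,0.015,-0.09],0]
    - [[0,0.015,-0.14],0]
    - [[0,0.015,-0.17],0]

```text
clock: 41.17
tool_pos: [0.5144, -0.2107, 0.2329]
orientation: [180.0, -0.3, 3.9]
force: [1.6, 0.3, 0.9]
opening: 0.0005
gripper_force: 0.0
```

Request:
send_rows:
  deltas:
    - [[-0.04,0.03,0],0]
    - [[-0.08,0.06,0],0]
    - [[-0.12,0.09,0],0]
    - [[-0.15,0.11,0],0]
    - [[-0.15,0.11,0],0]

```text
clock: 41.58
tool_pos: [0.3959, -0.3078, 0.2287]
orientation: [-180.0, -0.0, 3.7]
force: [-0.2, 0.6, -0.4]
opening: 0.0005
gripper_force: 0.0
```

Run:
```python
from h import *
a=snap("top");b=snap("scene")
o=ctrl.get_obs();print(o["joint_pos"],o["tool_pos"],o["orientation"])
A=cv2.resize(a["color"][150:260,250:390],None,fx=3,fy=3,interpolation=cv2.INTER_CUBIC)
B=cv2.resize(b["color"][175:265,180:310],None,fx=2.9,fy=3,interpolation=cv2.INTER_CUBIC)
B=np.vstack([B,np.zeros((60,B.shape[1],3),np.uint8)])
cv2.imwrite("pics/pl6.png",np.hstack([A,B])[:,:,::-1])
C=np.array([.5309,.0203]);ps=np.radians(3.9);R=np.array([[np.cos(ps),-np.sin(ps)],[np.sin(ps),np.cos(ps)]])
def W(x,y,z):return np.append(C+R@[x,y],z)
for n,p in(("top",a),("scene",b)):
    for m in ctrl.cut_out(p,"frame_grip")[:2]:print(n,"grip",round(m["conf"],2),np.array(m["xy"])*[560,420],m["pixels"].sum())
    h=cv2.cvtColor(p["color"],cv2.COLOR_RGB2HSV);dk=(h[...,2]<45)
    for th in(1.8,1.9,2,2.1,2.2):
        print(th,np.round(proj(p,[W(.03-.16*np.cos(th),-.115,.088+.16*np.sin(th))])[0],1))
```

```text
[-1.51861158e+01  7.37548362e+00 -2.58445730e+01 -3.76373636e-02
 -5.66921013e+01  1.08961369e+02] [ 0.39902081 -0.30686995  0.22889039] [-1.79998763e+02 -9.33011443e-02  3.75460774e+00]
top grip 0.59 [318.416 160.692] 897
1.8 [325.7 168.4]
1.9 [325.1 163.2]
2 [324.5 158.4]
2.1 [323.8 154. ]
2.2 [323.  150.2]
scene grip 0.96 [252.28  202.482] 309
1.8 [250.2 192.8]
1.9 [251.8 196.9]
2 [253.4 201.3]
2.1 [254.9 206.1]
2.2 [256.4 211.2]
```

View pics/pl6.png

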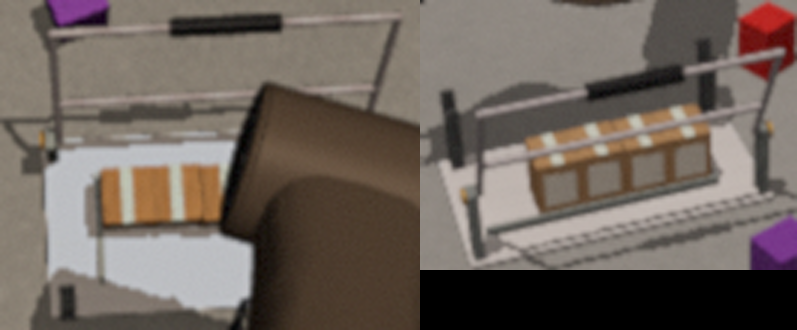

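The row is tight and flush along the back wall in both views: the four cartons run from (105,195) to (240,195) in the top crop. The frame stands at about 2.0 rad, so next I grip its sleeve with the tool turned 90°.

```bash
python3 plan.py "[[0.47,-0.25,0.33,-28],[0.56,-0.16,0.33,-58],[0.6351,-0.0878,0.33,-86.1],[0.6351,-0.0878,0.2805,-86.1]]"
```

```text
t 41.78 at [ 0.4003 -0.3064  0.2286] 3.87
 w [0.47, -0.25, 0.33, -28] d [0.092, -0.064, -0.127] turn 0.354
 w [0.56, -0.16, 0.33, -58] d [0.046, -0.152, 0.0] turn 0.333
 w [0.6351, -0.0878, 0.33, -86.1] d [-0.027, -0.128, 0.0] turn 0.313
 w [0.6351, -0.0878, 0.2805, -86.1] d [0.0, 0.0, 0.062] turn -0.0
```

Request:
send_rows:
  deltas:
    - [[0.01,-0.005,-0.04],0.07]
    - [[0.03,-0.02,-0.08],0.14]
    - [[0.05,-0.034,-0.11],0.21]
    - [[0.07,-0.05,-0.127],0.28]
    - [[0.092,-0.064,-0.127],0.354]
  gripper: 0.55

```text
clock: 42.2
tool_pos: [0.4723, -0.2494, 0.3338]
orientation: [-179.9, -0.3, -28.2]
force: [0.7, -1.0, -0.7]
opening: 0.0283
gripper_force: 0.0
```

Request:
send_rows:
  deltas:
    - [[0.009,-0.03,0],0.067]
    - [[0.018,-0.06,0],0.134]
    - [[0.028,-0.09,0],0.2]
    - [[0.037,-0.12,0],0.267]
    - [[0.046,-0.152,0],0.333]

```text
clock: 42.62
tool_pos: [0.5607, -0.1584, 0.3297]
orientation: [-180.0, 0.0, -58.2]
force: [0.8, 0.0, -0.0]
opening: 0.048
gripper_force: 0.0
```

Request:
send_rows:
  deltas:
    - [[-0.005,-0.025,0],0.063]
    - [[-0.01,-0.05,0],0.126]
    - [[-0.016,-0.077,0],0.19]
    - [[-0.022,-0.103,0],0.25]
    - [[-0.027,-0.128,0],0.313]

```text
clock: 43.03
tool_pos: [0.6359, -0.0854, 0.3294]
orientation: [180.0, 0.0, -86.3]
force: [-0.1, 0.3, -0.4]
opening: 0.048
gripper_force: 0.0
```

```bash
python3 plan.py "[[0.6351,-0.0878,0.33,-86.1],[0.6351,-0.0878,0.2805,-86.1]]"
python3 - <<'E'
from h import *
a=snap("top");b=snap("scene");print(ctrl.get_obs()["joint_pos"])
A=cv2.resize(a["color"][110:260,240:390],None,fx=2.4,fy=2.4,interpolation=cv2.INTER_CUBIC)
B=cv2.resize(b["color"][125:265,180:320],None,fx=2.9,fy=A.shape[0]/140,interpolation=cv2.INTER_CUBIC)[:A.shape[0]]
cv2.imwrite("pics/pl7.png",np.hstack([A,B])[:,:,::-1])
E
```

```text
t 43.03 at [ 0.6359 -0.0854  0.3294] -86.29
 w [0.6351, -0.0878, 0.33, -86.1] d [0.003, 0.001, -0.001] turn -0.002
 w [0.6351, -0.0878, 0.2805, -86.1] d [-0.0, 0.0, 0.062] turn -0.0
[ 9.79676522e+00  1.64024072e+01 -5.10415033e-01 -2.10336665e-02
 -7.31433286e+01 -5.93097333e+00]
```

View pics/pl7.png

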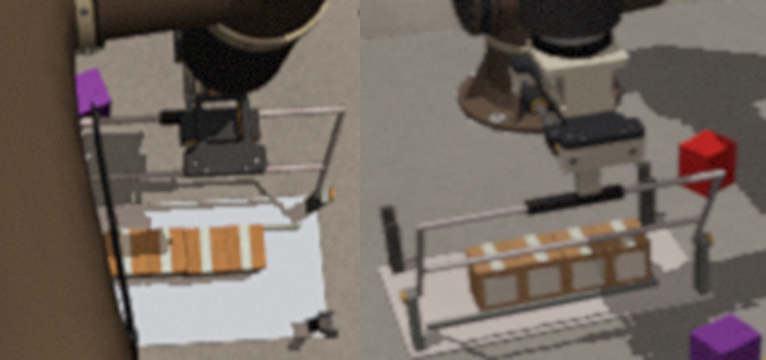

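The open gripper is centred above the black sleeve (scene crop (585,195)), and the row is still intact. Now I descend and grip.

Request:
send_rows:
  deltas:
    - [[0.002,0.001,0.015],0]
    - [[0.002,0.001,0.03],0]
    - [[0.002,0.001,0.045],0]
    - [[0.002,0.001,0.055],0]
    - [[0.002,0.001,0.06],0]

```text
clock: 43.55
tool_pos: [0.6332, -0.0896, 0.2798]
orientation: [179.9, 0.0, -86.1]
force: [-0.2, -0.3, -0.3]
opening: 0.0484
gripper_force: 0.0
```

Request:
send_rows:
  deltas:
    - [[0,0,0],0]
    - [[0,0,0],0]
    - [[0,0,0],0]
    - [[0,0,0],0]
    - [[0,0,0],0]
  gripper: 0.05

```text
clock: 43.97
tool_pos: [0.6346, -0.0898, 0.2827]
orientation: [-179.9, -0.0, -86.1]
force: [4.8, 0.3, 3.9]
opening: 0.0201
gripper_force: 2.6
```

Request:
send_rows:
  deltas:
    - [[0,0,0],0]
    - [[0,0,0],0]
    - [[0,0,0],0]
    - [[0,0,0],0]
    - [[0,0,0],0]

```text
clock: 44.38
tool_pos: [0.6352, -0.0897, 0.283]
orientation: [-179.8, -0.0, -86.1]
force: [4.9, 0.1, 3.6]
opening: 0.0173
gripper_force: 30.0
```

Run:
```python
from plan import plan
import numpy as np
from plant import ctrl
o=ctrl.get_obs();p=o["tool_pos"];C=np.array([.5309,.0203]);ps=np.radians(3.9);ex=np.array([np.cos(ps),np.sin(ps)])
x=(p[:2]-C)@ex;dx=x-.03;dz=p[2]-.047-.088;print("grip rel hinge",dx,dz,np.hypot(dx,dz),"theta",np.pi-np.arctan2(dz,dx),o["force"])
th0=np.pi-np.arctan2(dz,dx)
# path in tool frame: tool y at yaw -86.1 ~ -ex ; tool z down
for a,b in zip(np.linspace(th0,0,11)[:-1],np.linspace(th0,0,11)[1:]):
    print(round(b,3),[(round((-np.cos(a)+np.cos(t))*-.16/-.8*-1,4),round((np.sin(a)-np.sin(t))*.16/.8,4)) for t in np.linspace(a,b,6)[1:]])
```

```text
grip rel hinge 0.06656010735364887 0.14801279250569202 0.16228997084312483 theta 1.9933937456722335 [4.89594845 0.05599905 3.64827324]
1.794 [(np.float64(-0.0073), np.float64(-0.0031)), (np.float64(-0.0148), np.float64(-0.006)), (np.float64(-0.0224), np.float64(-0.0085)), (np.float64(-0.03), np.float64(-0.0107)), (np.float64(-0.0377), np.float64(-0.0126))]
1.595 [(np.float64(-0.0078), np.float64(-0.0016)), (np.float64(-0.0157), np.float64(-0.0029)), (np.float64(-0.0236), np.float64(-0.0039)), (np.float64(-0.0315), np.float64(-0.0046)), (np.float64(-0.0395), np.float64(-0.0049))]
1.395 [(np.float64(-0.008), np.float64(-0.0)), (np.float64(-0.0159), np.float64(0.0003)), (np.float64(-0.0239), np.float64(0.0009)), (np.float64(-0.0318), np.float64(0.0018)), (np.float64(-0.0397), np.float64(0.003))]
1.196 [(np.float64(-0.0078), np.float64(0.0015)), (np.float64(-0.0156), np.float64(0.0034)), (np.float64(-0.0232), np.float64(0.0056)), (np.float64(-0.0308), np.float64(0.008)), (np.float64(-0.0383), np.float64(0.0108))]
0.997 [(np.float64(-0.0074), np.float64(0.0031)), (np.float64(-0.0146), np.
[... 543 characters left out ...]
(np.float64(-0.0256), np.float64(0.0305))]
0.399 [(np.float64(-0.0044), np.float64(0.0067)), (np.float64(-0.0084), np.float64(0.0135)), (np.float64(-0.0123), np.float64(0.0205)), (np.float64(-0.0158), np.float64(0.0277)), (np.float64(-0.019), np.float64(0.035))]
0.199 [(np.float64(-0.0029), np.float64(0.0074)), (np.float64(-0.0056), np.float64(0.0149)), (np.float64(-0.0079), np.float64(0.0225)), (np.float64(-0.01), np.float64(0.0303)), (np.float64(-0.0117), np.float64(0.038))]
0.0 [(np.float64(-0.0014), np.float64(0.0078)), (np.float64(-0.0025), np.float64(0.0157)), (np.float64(-0.0033), np.float64(0.0237)), (np.float64(-0.0038), np.float64(0.0316)), (np.float64(-0.004), np.float64(0.0396))]
```

Request:
send_rows:
  deltas:
    - [[0,0.007,-0.003],0]
    - [[0,0.015,-0.006],0]
    - [[0,0.022,-0.008],0]
    - [[0,0.03,-0.011],0]
    - [[0,0.038,-0.013],0]

```text
clock: 44.8
tool_pos: [0.606, -0.0916, 0.2946]
orientation: [-179.6, -0.0, -86.1]
force: [7.0, -0.3, 8.0]
opening: 0.0171
gripper_force: 30.0
```

Request:
send_rows:
  deltas:
    - [[0,0.008,-0.002],0]
    - [[0,0.016,-0.003],0]
    - [[0,0.024,-0.004],0]
    - [[0,0.032,-0.005],0]
    - [[0,0.04,-0.005],0]

```text
clock: 45.22
tool_pos: [0.5733, -0.0939, 0.2982]
orientation: [-179.7, -0.0, -86.1]
force: [6.1, -0.3, 5.5]
opening: 0.0173
gripper_force: 30.0
```

Request:
send_rows:
  deltas:
    - [[0,0.008,0],0]
    - [[0,0.016,0],0]
    - [[0,0.024,0.001],0]
    - [[0,0.032,0.002],0]
    - [[0,0.04,0.003],0]

```text
clock: 45.63
tool_pos: [0.5401, -0.096, 0.2944]
orientation: [-179.9, -0.0, -86.1]
force: [4.3, 0.7, 4.5]
opening: 0.0171
gripper_force: 30.0
```

```bash
cat > th.py <<'E'
import numpy as np
from plant import ctrl
o=ctrl.get_obs();p=o["tool_pos"];C=np.array([.5309,.0203]);ps=np.radians(3.9);ex=np.array([np.cos(ps),np.sin(ps)])
x=(p[:2]-C)@ex;dx=x-.03;dz=p[2]-.047-.088;print("rel hinge",dx,dz,np.hypot(dx,dz),"theta",np.pi-np.arctan2(dz,dx),o["force"],o["opening"])
E
python3 th.py
```

```text
rel hinge -0.028739907599207207 0.15942656195596636 0.16199633003840103 theta 1.392441380587553 [4.29028733 0.66766653 4.49809899] 0.017053851934608885
```

Low forces and tracking the arc well, so I'll carry on.

Request:
send_rows:
  deltas:
    - [[0,0.008,0.002],0]
    - [[0,0.016,0.003],0]
    - [[0,0.023,0.006],0]
    - [[0,0.031,0.008],0]
    - [[0,0.038,0.011],0]

```text
clock: 46.05
tool_pos: [0.5088, -0.098, 0.2849]
orientation: [-180.0, 0.0, -86.1]
force: [1.5, 0.9, 5.1]
opening: 0.017
gripper_force: 30.0
```

Request:
send_rows:
  deltas:
    - [[0,0.007,0.003],0]
    - [[0,0.015,0.006],0]
    - [[0,0.022,0.01],0]
    - [[0,0.029,0.014],0]
    - [[0,0.035,0.018],0]

```text
clock: 46.47
tool_pos: [0.4807, -0.0998, 0.2701]
orientation: [180.0, 0.0, -86.1]
force: [2.9, 3.3, 2.2]
opening: 0.0168
gripper_force: 30.0
```

Request:
send_rows:
  deltas:
    - [[0,0.007,0.005],0]
    - [[0,0.013,0.009],0]
    - [[0,0.019,0.014],0]
    - [[0,0.025,0.019],0]
    - [[0,0.031,0.025],0]

```text
clock: 46.88
tool_pos: [0.4563, -0.1015, 0.2502]
orientation: [180.0, 0.0, -86.1]
force: [4.1, 4.4, 1.2]
opening: 0.0168
gripper_force: 30.0
```

Request:
send_rows:
  deltas:
    - [[0,0.006,0.006],0]
    - [[0,0.011,0.012],0]
    - [[0,0.016,0.018],0]
    - [[0,0.021,0.024],0]
    - [[0,0.026,0.031],0]

```text
clock: 47.3
tool_pos: [0.4357, -0.103, 0.2254]
orientation: [-180.0, 0.0, -86.1]
force: [4.1, 4.7, 1.8]
opening: 0.0171
gripper_force: 30.0
```

```bash
python3 th.py
```

```text
rel hinge -0.13337513142998852 0.09040843728562739 0.16112917555922618 theta 0.5957055384639895 [4.10339531 4.7034175  1.80826858] 0.017059331631861577
```

Request:
send_rows:
  deltas:
    - [[0,0.004,0.007],0]
    - [[0,0.008,0.014],0]
    - [[0,0.012,0.021],0]
    - [[0,0.016,0.028],0]
    - [[0,0.019,0.035],0]

```text
clock: 47.72
tool_pos: [0.4206, -0.104, 0.1974]
orientation: [-180.0, 0.0, -86.1]
force: [2.5, 4.9, 2.8]
opening: 0.0168
gripper_force: 30.0
```

Request:
send_rows:
  deltas:
    - [[0,0.003,0.007],0]
    - [[0,0.006,0.015],0]
    - [[0,0.008,0.023],0]
    - [[0,0.01,0.03],0]
    - [[0,0.012,0.038],0]

```text
clock: 48.13
tool_pos: [0.4113, -0.1047, 0.1672]
orientation: [-180.0, 0.0, -86.1]
force: [4.3, 5.2, 3.1]
opening: 0.0172
gripper_force: 30.0
```

Request:
send_rows:
  deltas:
    - [[0,0.001,0.008],0]
    - [[0,0.002,0.016],0]
    - [[0,0.003,0.022],0]
    - [[0,0.004,0.028],0]
    - [[0,0.004,0.033],0]

```text
clock: 48.55
tool_pos: [0.4083, -0.1049, 0.1408]
orientation: [-180.0, -0.0, -86.1]
force: [3.3, 4.8, 2.9]
opening: 0.0172
gripper_force: 30.0
```

```bash
python3 th.py
```

```text
rel hinge -0.16087265260609585 0.005758845013461564 0.16097569584384677 theta 0.03578225940057367 [3.2889743  4.79964342 2.92508349] 0.01715125811734188
```

Almost down. A few more small steps until the force rises.

Request:
send_rows:
  deltas:
    - [[0,0,0.002],0]
    - [[0,0,0.004],0]
    - [[0,0,0.006],0]
    - [[0,0,0.006],0]
    - [[0,0,0.006],0]

```text
clock: 48.97
tool_pos: [0.4082, -0.1049, 0.1359]
orientation: [-180.0, -0.0, -86.1]
force: [4.5, 3.4, -1.4]
opening: 0.0167
gripper_force: 30.0
```

Request:
send_rows:
  deltas:
    - [[0,0,0.001],0]
    - [[0,0,0.002],0]
    - [[0,0,0.003],0]
    - [[0,0,0.003],0]
    - [[0,0,0.003],0]

```text
clock: 49.38
tool_pos: [0.4083, -0.1049, 0.135]
orientation: [-180.0, -0.0, -86.1]
force: [-4.0, 6.9, 21.9]
opening: 0.0173
gripper_force: 30.0
```

Request:
send_rows:
  deltas:
    - [[0,0,0],0]
    - [[0,0,0],0]
    - [[0,0,0],0]
    - [[0,0,0],0]
    - [[0,0,0],0]
  gripper: 0.5

```text
clock: 49.8
tool_pos: [0.4072, -0.1053, 0.1332]
orientation: [179.9, -0.0, -86.2]
force: [0.8, 0.3, 0.2]
opening: 0.0422
gripper_force: 0.0
```

Request:
send_rows:
  deltas:
    - [[0,0,-0.02],0]
    - [[0,0,-0.06],0]
    - [[0,0,-0.1],0]
    - [[0,0,-0.15],0]
    - [[0,0,-0.2],0]

```text
clock: 50.22
tool_pos: [0.407, -0.1052, 0.2949]
orientation: [179.9, -0.0, -86.2]
force: [1.7, 0.2, -0.5]
opening: 0.0438
gripper_force: 0.0
```

Request:
send_rows:
  deltas:
    - [[0.04,0,0],0]
    - [[0.08,0,0],0]
    - [[0.12,0,0],0]
    - [[0.16,0,0],0]
    - [[0.2,0,0],0]

```text
clock: 50.63
tool_pos: [0.4183, -0.266, 0.2935]
orientation: [180.0, 0.0, -86.1]
force: [0.6, -0.1, 0.4]
opening: 0.0437
gripper_force: 0.0
```

Request:
send_rows:
  deltas:
    - [[0,0,0],0]
    - [[0,0,0],0]
    - [[0,0,0],0]
    - [[0,0,0],0]
    - [[0,0,0],0]

```text
clock: 51.05
tool_pos: [0.4188, -0.2637, 0.2939]
orientation: [-180.0, 0.0, -86.1]
force: [-0.3, 0.6, 0.5]
opening: 0.0441
gripper_force: 0.0
```

Run:
```python
from h import *
a=snap("top");b=snap("scene");print(ctrl.get_obs()["force"],ctrl.get_obs()["clock"])
A=cv2.resize(a["color"][150:270,250:390],None,fx=2.8,fy=3,interpolation=cv2.INTER_CUBIC)
B=cv2.resize(b["color"][170:260,180:310],None,fx=3,fy=4,interpolation=cv2.INTER_CUBIC)
cv2.imwrite("pics/pl8.png",np.hstack([A,B])[:,:,::-1])
```

```text
[-0.01374121 -0.69400459  0.01633873] 51.15
```

View pics/pl8.png

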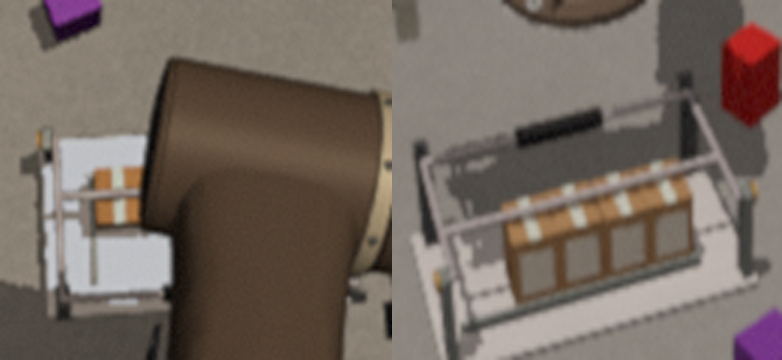

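The frame is down in both catches (sleeve at scene crop (560,125)), the four cartons stand tight along the back wall, and the arm is clear. I'm handing in.

```bash
python3 -c "
from plant import ctrl
print(ctrl.close_job())"
```

```text
the job is handed in; nothing more can be done
None
```

The job is handed in: all four cartons are packed in a tight row against the back and left walls, and the frame is down in both catches. Carton 2 got knocked out of the row mid-run and I pushed it back before closing the frame. The hand-in gave no verdict; this is from the last camera picture.

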